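# Right the tipped paint bottle and close up the row in the paint rack

### The arm

A 6-joint arm with a two-finger parallel gripper is mounted at the origin on the work surface. World frame = base frame: x ahead of the robot, y to its left, z up, the work surface at z = 0. Lengths are in mm, angles in rad, forces in N, time in s.
With the tool pointing down it reaches from about 275 to 1000 mm from the base axis. Payload 8.4 kg.
Tool frame: the origin (TCP) lies at the centre of the arm's flange, where the gripper is bolted on; the fingertips stand 173 mm ahead of it and the grasp point (between the pads) lies 155 mm ahead of it; x points along the fingers, y is the direction in which the jaws open and shut, and the axes are right-handed (so a half turn about x gives the same grasp; the last joint's range is limited). The gripper opens to 85 mm and grips with 20 to 120 N. Pads are 22 mm wide; open, the fingers measure 114 mm over their backs; the gripper's body (76 mm by 85 mm) begins 54 mm behind the grasp point. The pads swing forward as they close: fully open they stand 13 mm farther back than shut.
Start: joints at [1.234, 0.353, 1.633, -0, 1.155, -0.002], TCP at [205.362, 590.302, 404.681] pointing down, gripper open.
Joint ranges: [-2.63, 2.63], [-0.92, 2.1], [0.06, 2.66], [-1.3, 4.44], [0, 2.69], [-3.02, 3.02]. Speed limits (rad/s): [2.22, 2.22, 2.79, 3.14, 3.14, 3.14].

### API

Orientations are given as a unit quaternion [x, y, z, w].
In Python, from plant import manip, capture, order, trace gives the robot as it stands.
- The arm moves only by the tool move_arm, never from a script. Its argument "rows" is a list of rows, each a list of 4 numbers: the shift along the tool's x, y, z in m, then the turn about the tool's x in degrees. A call has 1 to 20 rows; each row shifts and turns the pose as measured when the row begins, along the tool's axes as they then stand; what a row does not reach is not made up. A row lasts 1/8 s, in which the tool goes at most 62.5 mm and 10.7 degrees, less where a joint would pass 70% of its speed; a pose out of reach is approached as far as the arm can. A call with a gripper value outside its range is refused whole. "fingers" is the opening, from -1 (shut) to 1 (fully open), set as the call begins (left out, the last holds). The fingers move at their own pace and stop on an object; "squeeze" is the grip in N (left out, the last holds). Time passes only in rows, so rows that do not move let the fingers close. It gives the time, the measured TCP pose, the force and the opening at its end, in the units of the state.
- manip.state(): the state, without advancing time (a new reading comes with each control period).
- capture(name): name is "scene" or "top" or "wrist"; returns a dict with "pixels" (480x640x3 uint8, red, green, blue), "K" (3x3 intrinsics, pixels), "k1" (the pictures are not rectified: a ray, as slopes to the right and down, at radius r is drawn at 1 + k1 r^2 times it, then the intrinsics apply), "position" and "orientation" of the camera in the world. Camera axes: x right, y down, z forward; pixel columns grow to the right and rows downward; lengths in mm; the calibration is good to about 2 mm. A picture is of the moment at which its call begins. There is no depth.
- order.close_job(): hands the job in, once; it reports no verdict.
Trained networks look in the newest picture that a camera, given by its name, has taken for a name from the list of things; names that differ only in an ending like _2 or _b are one class to them, and where a whole thing is asked for, a point or a joint stands for the part that bears it (a point fixed in the world has none). Each returns a list of dicts, best first, with "score" (0 to 1); they miss things now and then, are a little off and sometimes report something else, mostly with a low value. They report only what shows in the picture. A call takes as long as a camera call. They do not tell look-alikes from the thing itself.
- trace(thing, camera): "region" (480x640 bool, what is visible of it) and "centre" ([column, row] in pixels, amid what is visible of it).
The state is a dict: "t": time; "q": joint angles; "qvel": joint speeds; "joint_torque": joint torques, N m; "tool_pos": TCP position; "tcp_rot": TCP orientation; "contact_force": force on the tool from outside, world axes, zero at the start; "ft_torque": the same for the moment, N m; "gripper_width": finger opening in mm.
Only numpy, scipy, OpenCV 4.12 (cv2) and the standard library are available. Lean on these libraries where they do the work, as an engineer would, in place of code of your own. Each camera call takes 0.05 s, during which the arm holds its last target.

### The job

One of the square paint bottles has tipped over: stand it up on the blue felt pad and let go of it, so that one can see it does not leak. Then stand it and the other loose bottle in the paint rack, in line with the two already there, and last slide the rack's end stop gently along until all four bottles are pressed side by side against the fixed end of the rack. Let go, and leave the cup, the glass jar and the painted figure where they are.

Things in the scene. Friction and masses are not known exactly. Their poses are not given: they have to be found in the camera images.
- tipped: White square plastic bottle with red label and red cap, lying on its side on the table, about 0.2 kg. 46 x 46 mm section with 4 mm rounded edges, body 95 mm tall, round cap 27 mm in diameter on top up to 112 mm. Its origin is the centre of its base, z runs from base to cap, x and y are square to its side faces (all four sides alike). Lying, the origin is 23 mm above the table and z is level.
- loose: Same bottle with blue label and cap, standing upright on the table. Its origin is the centre of its base, z runs from base to cap, x and y are square to its side faces (all four sides alike). 
- racked_a: Same bottle with green label and cap, standing in the rack next to the fixed end (a small gap may remain). Its origin is the centre of its base, z runs from base to cap, x and y are square to its side faces (all four sides alike). 
- racked_b: Same bottle with yellow label and cap, standing in the rack beside the green one (a small gap may remain). Its origin is the centre of its base, z runs from base to cap, x and y are square to its side faces (all four sides alike). 
- rack: Low plywood rack, fixed: a trough 340 mm long (its y), 86 mm wide (its x). Origin on the table at mid width; +y points along the row to the fixed end. Floor 15 mm above the table; a 12 mm thick wall on each long side rises to 45 mm above the table, 62 mm between their inner faces (x = -31 and +31 mm). Dark wood cheek, 80 mm high, at the +y end (the fixed end).
- pad: Blue square felt pad, fixed flat on the table, 120 x 120 x 4 mm. Origin at the centre of its underside, x and y along its edges.
- row_start (a point): Point on the rack floor, at mid depth, at the foot of the cheek's inner face, where the row starts (rack x = 0, y = +150 mm, z = 15 mm). The row grows from here towards the rack's -y.
- end_stop (a joint): Slide of the end stop in m along the rack's +y, towards the cheek: its face is 0.250 minus this value from the cheek's (0 is fully open). With four bottles pressed together it reads about 0.066. It stays where it is left; 2 N moves it, and 1 to 2 N more for each bottle it pushes along; 10 to 15 N presses the row firm.
- stop_face (a point): Centre of the end stop's face towards the cheek: an aluminium plate 56 mm wide, 12 mm thick, its top 85 mm above the table. Moves with the stop.
- stop_knob (a point): Top centre of the end stop's red knob: an upright bar 24 mm (rack x) by 18 mm (rack y), its top 104 mm above the table, free to be gripped over its upper 70 mm. It stands 50 mm behind the stop's face, with 29 mm free between knob and plate. Moves with the stop.
- steel_cup: Steel cup, loose, 72 mm wide, 85 mm tall; to be left alone. Origin at the centre of its base.
- glass_jar: Empty glass jar, loose, 72 mm wide, 80 mm tall; to be left alone. Origin at the centre of its base.
- figure: Painted figure on a cork, loose, 40 mm wide, about 100 to 115 mm tall; to be left alone. Origin at the centre of its base.
Not all that is in view belongs to the job. What is shaped like the loose but purple or turquoise is not meant.

How it is judged:
By the outcome, as a careful person would: the job done as asked, in the order asked, and still so for the second after the job is handed in, with the robot touching nothing.
It also fails if it takes over 72 s, if anything falls off the work surface, if the arm or the gripper's body presses on something with over 40 N, if the wrist force passes 120 N, or if a joint passes its speed limit or range.

## Working session

There is one attempt and no reset: what is moved stays moved. The work goes in short steps, Python scripts to look and compute and a tool call to move; the robot and the scene stay as the last step left them, time stands still between calls to the robot, and variables do not carry over. Pictures are saved under pics/ and viewed, and the job is handed in when it is done.

Besides the shell and the picture viewer there is one more tool, called after "Call:" as a command line: name --pt "numbers of a row" for each row, then --argument value for the rest. move_arm: Moves the arm, as the interface text tells. Its arguments: {"type":"object","properties":{"rows":{"type":"array","items":{"type":"array","items":{"type":"number"}}},"fingers":{"type":"number"},"squeeze":{"type":"number"}},"required":["rows"]}

```bash
ls; mkdir -p pics; python3 - <<'E'
from plant import manip,capture,order,trace
import cv2
print(manip.state())
for n in ["scene","top","wrist"]:
    c=capture(n); cv2.imwrite(f"pics/{n}0.png",c["pixels"][:,:,::-1]); print(n,c["K"],c["k1"],c["position"],c["orientation"])
E
```

```text
pics
{'t': 0.0, 'q': array([ 1.23361646e+00,  3.53655444e-01,  1.63410716e+00, -1.16843665e-05,
        1.15518583e+00, -2.38974920e-03]), 'qvel': array([-2.17654817e-06, -9.42510739e-04,  9.36121464e-04,  9.52089527e-04,
       -1.48859968e-03,  3.92987878e-04]), 'joint_torque': array([-2.28867470e-04, -6.05250192e+01, -3.42062831e+01, -1.34367338e-04,
        9.59413679e-03,  1.82799960e-05]), 'tool_pos': array([205.27951256, 590.09287002, 403.96849944]), 'tcp_rot': array([ 0.1173394 ,  0.69730032, -0.11828558,  0.69714578]), 'contact_force': array([-0.40488419,  0.79507919,  0.32822892]), 'ft_torque': array([ 0.00966999,  0.00725842, -0.01613798]), 'gripper_width': 85.48102610726802}
scene [[618.29854762   0.         316.781935  ]
 [  0.         618.29854762 245.06907832]
 [  0.           0.           1.        ]] -0.04784125515235542 [1085.1695496  -345.17035016 1168.49632644] [ 0.86203559  0.43160294 -0.12232632 -0.23590214]
top [[518.94250284   0.         322.8128405 ]
 [  0.         518.94250284 235.10787804]
 [  0.           0.           1.        ]] -0.11988496339603269 [ 466.06188151   48.92680049 1226.90804471] [ 0.71524238 -0.69757405  0.03415799 -0.02553442]
wrist [[370.95024101   0.         313.65506962]
 [  0.         370.95024101 239.40812104]
 [  0.           0.           1.        ]] -0.010393821253335654 [125.69290966 617.82201271 373.18971373] [0.80415453 0.57107358 0.09523942 0.13468449]
```

View pics/scene0.png

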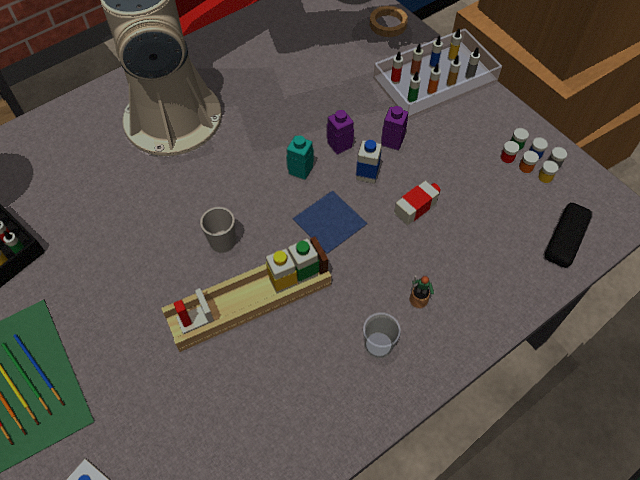

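View pics/top0.png

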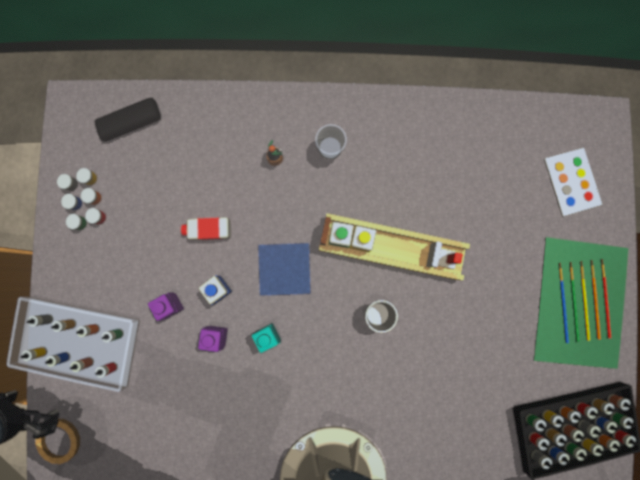

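View pics/wrist0.png

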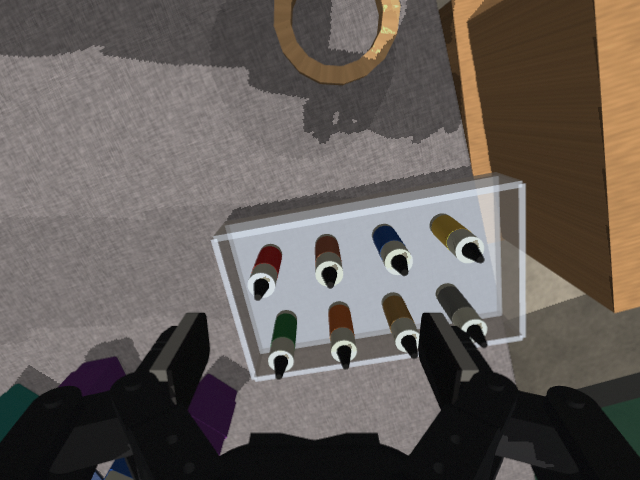

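Top view: the tipped bottle (red label) is at (206,229) with its cap to the left. Candidates for the loose bottle are white/blue (213,291), purple (164,307) and (211,339), and turquoise (264,338), so the loose one is (213,291). The pad is at (284,269) and the rack at (395,247), with its cheek at the left and its knob at (456,257).

```bash
cat > h.py <<'E'
import numpy as np, cv2
from scipy.spatial.transform import Rotation as R
from scipy.optimize import minimize
from plant import manip,capture,order,trace
def proj(c,P):
    P=np.atleast_2d(P); p=R.from_quat(c["orientation"]).inv().apply(P-np.array(c["position"]))
    s=p[:,:2]/p[:,2:]; r2=(s**2).sum(1,keepdims=True); s=s*(1+c["k1"]*r2)
    K=np.array(c["K"]); return np.c_[K[0,0]*s[:,0]+K[0,2],K[1,1]*s[:,1]+K[1,2]]
def ray(c,uv):
    K=np.array(c["K"]); d=np.array([(uv[0]-K[0,2])/K[0,0],(uv[1]-K[1,2])/K[1,1]]); s=d.copy()
    for _ in range(20): s=d/(1+c["k1"]*(s@s))
    v=R.from_quat(c["orientation"]).apply([s[0],s[1],1]); return np.array(c["position"],float),v/np.linalg.norm(v)
def onz(c,uv,z):
    o,v=ray(c,uv); return o+v*(z-o[2])/v[2]
def tri(l):
    A=np.zeros((3,3));b=np.zeros(3)
    for c,uv in l:
        o,v=ray(c,uv);M=np.eye(3)-np.outer(v,v);A+=M;b+=M@o
    p=np.linalg.solve(A,b); return p,[np.linalg.norm(np.cross(p-ray(c,uv)[0],ray(c,uv)[1])) for c,uv in l]
def box(x0,x1,y0,y1,z0,z1): return np.array([[x,y,z] for x in(x0,x1) for y in(y0,y1) for z in(z0,z1)],float)
def bottle():
    a=np.linspace(0,2*np.pi,32,endpoint=False); ca=np.c_[np.cos(a),np.sin(a)]
    sq=np.array([[sx*19+4*np.cos(t),sy*19+4*np.sin(t)] for sx in(-1,1) for sy in(-1,1) for t in a])
    return [np.vstack([np.c_[sq,np.full(len(sq),z)] for z in(0,95)]),np.vstack([np.c_[13.5*ca,np.full(32,z)] for z in(95,112)])]
def sil(c,parts,S=4):
    m=np.zeros((480*S,640*S),np.uint8)
    for p in parts:
        h=cv2.convexHull(((proj(c,p)+.5)*S).astype(np.float32)).round().astype(np.int32); cv2.fillConvexPoly(m,h,255)
    return cv2.resize(m,(640,480),interpolation=cv2.INTER_AREA).astype(np.float32)/255
def place(parts,Rm,t): return [p@Rm.T+t for p in parts]
def snap(cams=("scene","top","wrist")): return {n:capture(n) for n in cams}
def save(c,name,crop=None,f=1):
    im=c["pixels"][:,:,::-1]
    if crop: im=im[crop[1]:crop[3],crop[0]:crop[2]]
    cv2.imwrite("pics/"+name,cv2.resize(im,None,fx=f,fy=f,interpolation=cv2.INTER_CUBIC))
def fit(views,mk,x0,step):
    # views: list of (cam,mask)
    f=lambda x: sum(1-2*0+0+np.abs(sil(c,mk(x),3)-m).sum()/m.sum() for c,m in views)-len(views)
    s=np.vstack([x0]+[np.array(x0)+np.eye(len(x0))[i]*step[i] for i in range(len(x0))])
    r=minimize(f,x0,method="Nelder-Mead",options=dict(initial_simplex=s,xatol=.05,fatol=1e-4,maxiter=250)); return r.x,r.fun
Rz=lambda a:R.from_euler("z",a).as_matrix()
E
python3 - <<'E'
from h import *
C=snap(("scene","top"))
import pickle
D={}
for t in ["tipped","loose","racked_a","pad","rack","end_stop","stop_knob","stop_face","steel_cup","glass_jar","figure"]:
  for n in C:
    D[t,n]=trace(t,n)
    print(t,n,[(round(d["score"],2),np.round(d["centre"]).tolist(),int(d["region"].sum())) for d in D[t,n]])
pickle.dump((C,D),open("d0.pkl","wb"))
save(C["top"],"topcrop.png",(150,200,350,350),4)
save(C["top"],"rackcrop.png",(300,190,500,300),4)
save(C["scene"],"rackcrop_s.png",(150,220,350,360),4)
E
```

```text
tipped scene [(0.97, [415.0, 202.0], 1132)]
tipped top [(0.67, [207.0, 228.0], 1033), (0.17, [216.0, 288.0], 601)]
loose scene [(0.86, [339.0, 132.0], 916), (0.8, [367.0, 163.0], 827), (0.69, [397.0, 126.0], 885)]
loose top [(0.88, [215.0, 285.0], 622), (0.87, [164.0, 305.0], 636), (0.68, [213.0, 339.0], 661), (0.64, [267.0, 338.0], 548)]
racked_a scene [(0.68, [307.0, 260.0], 923), (0.56, [280.0, 272.0], 998), (0.32, [190.0, 315.0], 829), (0.25, [366.0, 163.0], 913)]
racked_a top [(0.95, [342.0, 232.0], 518), (0.58, [362.0, 238.0], 547)]
pad scene [(0.69, [332.0, 222.0], 2395), (0.63, [229.0, 304.0], 6485), (0.42, [367.0, 161.0], 930)]
pad top [(0.77, [286.0, 272.0], 2579)]
rack scene [(0.92, [229.0, 306.0], 6138)]
rack top [(0.69, [402.0, 252.0], 4371)]
end_stop scene [(0.73, [192.0, 313.0], 865), (0.55, [281.0, 272.0], 1017)]
end_stop top [(0.76, [442.0, 255.0], 574)]
stop_knob scene [(0.62, [195.0, 320.0], 793)]
stop_knob top [(0.96, [442.0, 257.0], 621)]
stop_face scene [(0.82, [195.0, 317.0], 793), (0.74, [414.0, 202.0], 1220)]
stop_face top [(0.64, [440.0, 258.0], 669), (0.27, [404.0, 251.0], 4532)]
steel_cup scene [(0.65, [220.0, 228.0], 1230)]
steel_cup top [(0.81, [381.0, 319.0], 831), (0.69, [274.0, 156.0], 240), (0.52, [446.0, 256.0], 659)]
glass_jar scene [(0.79, [378.0, 334.0], 1381)]
glass_jar top [(0.66, [327.0, 140.0], 905)]
figure scene [(0.79, [423.0, 292.0], 522)]
figure top [(0.73, [270.0, 155.0], 264)]
```

View pics/topcrop.png

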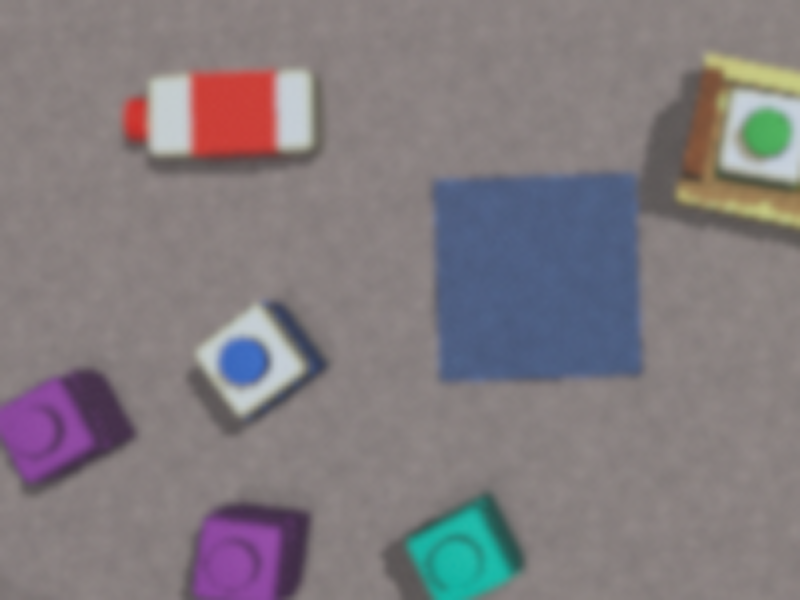

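View pics/rackcrop_s.png

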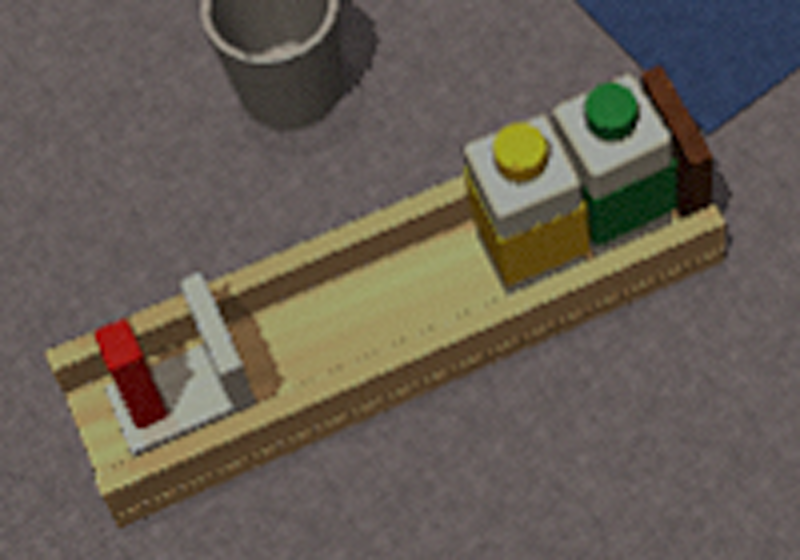

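View pics/rackcrop.png

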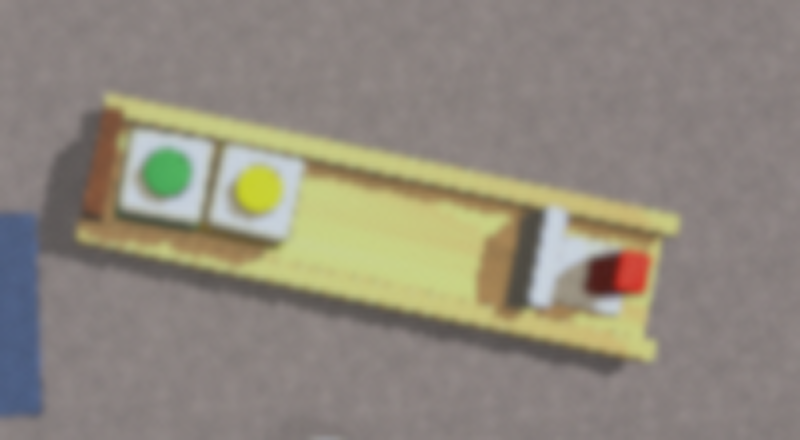

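```bash
cat > fit0.py <<'E'
from h import *
import pickle
C,D=pickle.load(open("d0.pkl","rb"))
B=bottle()
def cr(u,v,ox,oy): return ((u+.5)/4-.5+ox,(v+.5)/4-.5+oy)
# seeds
def near(t,n,p):
    return min([d for d in D[t,n]],key=lambda d:np.hypot(d["centre"][0]-p[0],d["centre"][1]-p[1]))["region"].astype(np.float32)
seed={"loose":((367,163),(215,285)),"tipped":((415,202),(207,228))}
out={}
# loose
V=[(C["scene"],near("loose","scene",seed["loose"][0])),(C["top"],near("loose","top",seed["loose"][1]))]
p=onz(C["top"],cr(245,360,150,200),112); print("cap ray z112",p, "scene cap", onz(C["scene"],(370,146),112))
mk=lambda x: place(B,Rz(np.radians(x[3])),x[:3])
best=min((fit(V,mk,[p[0],p[1],0,a],[8,8,8,8]) for a in (20,50,80)),key=lambda r:r[1]); print("loose",best); out["loose"]=best[0]
V=[(C["scene"],near("tipped","scene",seed["tipped"][0])),(C["top"],near("tipped","top",seed["tipped"][1]))]
b=onz(C["top"],cr(315,112,150,200),23);t=onz(C["top"],cr(125,120,150,200),23);print("tip base,cap",b,t,np.linalg.norm(b-t))
def mkt(x):
    z=np.array([np.cos(np.radians(x[3])),np.sin(np.radians(x[3])),0]); M=np.c_[np.cross([0,0,1],z),[0,0,1],z]; return place(B,M,x[:3])
a=np.degrees(np.arctan2(*(t-b)[[1,0]])); print(a)
best=fit(V,mkt,[b[0],b[1],23,a],[8,8,5,6]);print("tipped",best); out["tipped"]=best[0]
# rack from corners
obs=[("top",cr(106,93,300,190),(43,170,45)),("top",cr(681,216,300,190),(43,-170,45)),("top",cr(655,357,300,190),(-43,-170,45)),("top",cr(77,238,300,190),(-43,170,45)),
 ("scene",cr(47,352,150,220),(-43,-170,45)),("scene",cr(98,490,150,220),(43,-170,45)),("scene",cr(722,212,150,220),(43,170,45)),("scene",cr(118,525,150,220),(43,-170,0)),("scene",cr(727,255,150,220),(43,170,0))]
from scipy.optimize import least_squares
def res(x):
    return np.concatenate([(proj(C[n],(Rz(np.radians(x[3]))@np.array(m)+x[:3]))[0]-uv) for n,uv,m in obs])
g=onz(C["top"],(395,247),20)
r=least_squares(res,[g[0],g[1],0,80]); print("rack",r.x,np.round(r.fun.reshape(-1,2),1).tolist()); out["rack"]=r.x
# pad
for u in [(434,182),(638,174),(642,374),(440,382)]: print("pad",onz(C["top"],cr(*u,150,200),4))
print("pad c scene",onz(C["scene"],D["pad","scene"][0]["centre"],4))
print("knob", tri([(C["top"],cr(632,270,300,190)),(C["scene"],cr(120,340,150,220))]))
for n,u,v in(("green",(167,172),(611,106)),("yellow",(260,187),(520,146))): print(n,tri([(C["top"],cr(*u,300,190)),(C["scene"],cr(*v,150,220))]))
print("bluecap", tri([(C["top"],cr(245,360,150,200)),(C["scene"],(370,145))]))
for n in("steel_cup","glass_jar","figure"): print(n,[tri([(C["top"],D[n,"top"][0]["centre"]),(C["scene"],D[n,"scene"][0]["centre"])])])
pickle.dump(out,open("fit.pkl","wb"))
for n in("top","scene"):
    im=C[n]["pixels"][:,:,::-1].copy(); im=cv2.resize(im,None,fx=4,fy=4)
    def dr(parts,col):
        for q in parts:
            h=cv2.convexHull((((proj(C[n],q))+.5)*4).astype(np.float32)).astype(np.int32); cv2.polylines(im,[h],True,col,1)
    dr(mk(out["loose"]),(0,255,0));dr(mkt(out["tipped"]),(0,255,0))
    x=out["rack"]; dr(place([box(-43,43,-170,170,0,45),box(-43,43,150,170,0,80)],Rz(np.radians(x[3])),x[:3]),(0,255,0))
    cv2.imwrite(f"pics/ov_{n}.png",im[800:1400,600:1400] if n=="top" else im[440:1000,1350:1900])
    cv2.imwrite(f"pics/ovr_{n}.png",im[760:1200,1200:2000] if n=="top" else im[880:1440,600:1400])
E
python3 fit0.py
```

```text
cap ray z112 [437.07790401 273.77414344 112.        ] scene cap [441.93707017 270.73671705 112.        ]
loose (array([ 4.36507473e+02,  2.74812191e+02, -1.52868161e-01,  4.12948024e+01]), np.float64(0.16452455520629883))
tip base,cap [580.03859619 256.36807205  23.        ] [572.53308559 368.33419381  23.        ] 112.21740111175012
93.83501439574002
tipped (array([579.74903272, 256.02375812,  22.74847319,  93.63605472]), np.float64(0.14486217498779297))
rack [ 544.42368814 -129.37824068    4.91301398  -10.26582204] [[-0.3, -0.0], [0.3, -0.7], [0.2, 0.7], [-0.7, 0.5], [-1.3, -1.0], [0.5, 0.6], [1.0, 0.7], [0.2, 0.3], [-0.5, 0.0]]
pad [542.1152839  187.43680963   4.        ]
pad [549.93796005  67.11907604   4.        ]
pad [432.45020851  61.68552971   4.        ]
pad [424.68355245 180.04110015   4.        ]
pad c scene [494.07369449 127.05882581   4.        ]
knob (array([ 520.47922814, -259.71569002,  104.55497139]), [np.float64(0.10285908915186245), np.float64(0.10285908915168622)])
green (array([565.8948035 ,  -2.93580826, 123.91819424]), [np.float64(0.05240880750408209), np.float64(0.05240880750402155)])
yellow (array([558.93436837, -52.51478185, 126.65945035]), [np.float64(0.0140332736525247), np.float64(0.014033273652584246)])
bluecap (array([437.08098898, 274.79729617, 107.81248237]), [np.float64(0.2083068080151764), np.float64(0.208306808015226)])
steel_cup [(array([381.69514096, -96.8669261 ,  49.205996  ]), [np.float64(4.129281475090567), np.float64(4.129281475090646)])]
glass_jar [(array([782.89033456,  25.97723337,  53.24032819]), [np.float64(6.061308991994857), np.float64(6.061308991994839)])]
figure [(array([754.68772434, 164.46790819,  24.98590624]), [np.float64(0.10285608002610497), np.float64(0.10285608002605535)])]
```

View overlays.

View pics/ov_top.png

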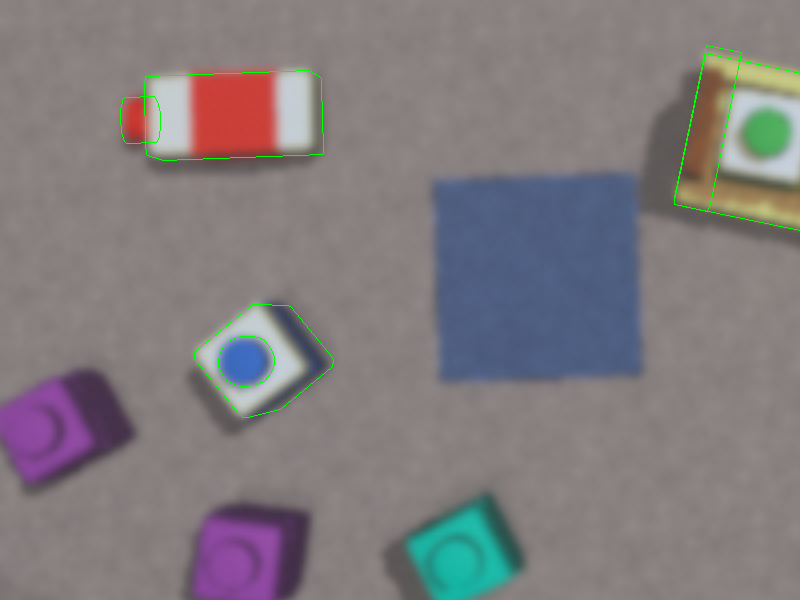

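View pics/ov_scene.png

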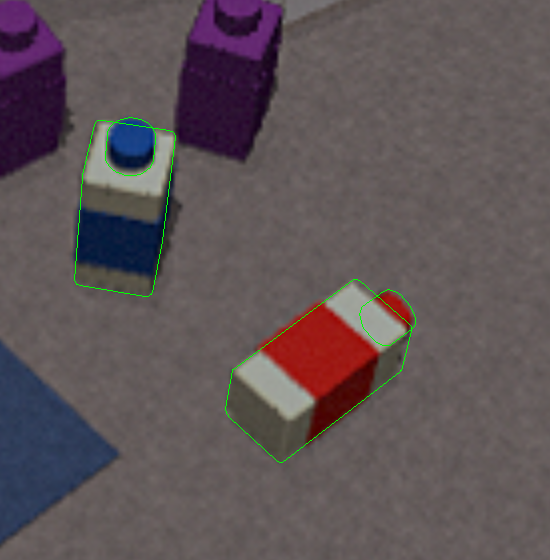

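View pics/ovr_top.png

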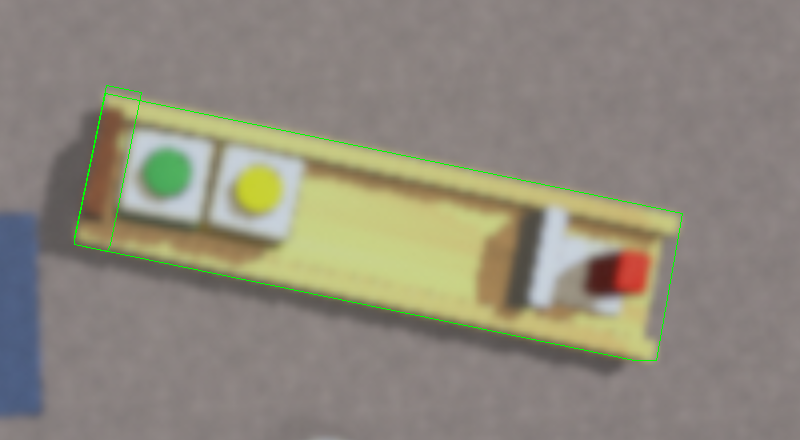

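View pics/ovr_scene.png

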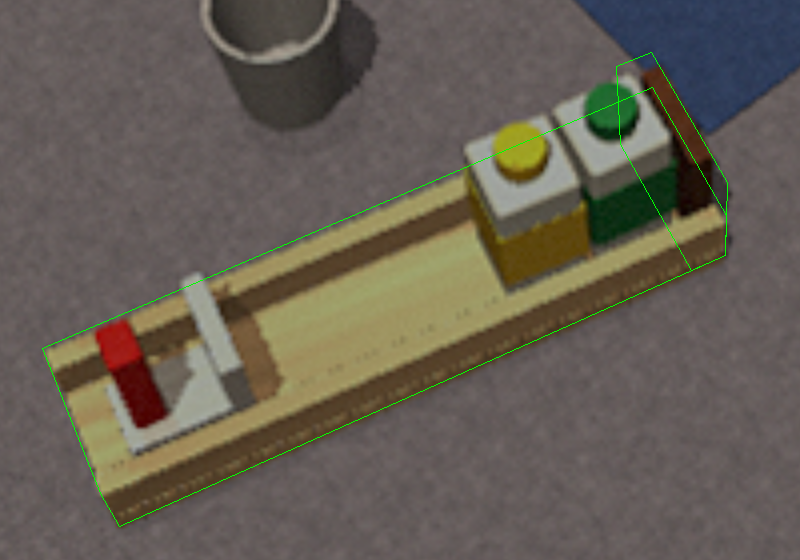

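The overlays agree with the picture: tipped base (580,256) with its cap toward +y, loose (436.5,275) at 41°, rack origin (544,-129) with +y about 80°, pad centre (487,124). The tool can't tilt, so I'll take the bottle by its cap and let it pivot upright over its base edge. Next, a helper that gives moves in tool axes.

```bash
cat > go.py <<'E'
from h import *
import sys
def go(x,y,z,jaw=None):
    """TCP target, jaw heading deg (mod 180)"""
    s=manip.state(); M=R.from_quat(s["tcp_rot"]).as_matrix(); p=s["tool_pos"]
    h=np.degrees(np.arctan2(M[1,1],M[0,1]))
    print("t %.2f pos"%s["t"],np.round(p,1),"jawhead %.1f"%h,"xaxis",np.round(M[:,0],3),"w %.1f"%s["gripper_width"],"F",np.round(s["contact_force"],1),"q6 %.2f"%s["q"][5])
    turn=0
    if jaw is not None:
        d=(jaw-h+90)%180-90; sg=np.sign(M[2,0]); 
        # rotation about tool x (down): positive => heading decreases
        turn=-d if M[2,0]<0 else d
        M2=M@R.from_euler("x",turn,degrees=True).as_matrix()
        print("turn",round(turn,1),"-> head",np.round(np.degrees(np.arctan2(M2[1,1],M2[0,1])),1))
        M=M2
    dv=M.T@(np.array([x,y,z])-p); print("shift AFTER turn (m)",np.round(dv/1000,4),"dist",np.round(np.linalg.norm(dv)))
if __name__=="__main__":
    a=[float(v) for v in sys.argv[1:]]; go(*a)
E
python3 go.py 572.5 369.8 330 3.6; python3 -c "
from h import *
s=manip.state();print(R.from_quat(s['tcp_rot']).as_matrix().round(3))"
```

```text
t 1.35 pos [205.3 590.3 404.7] jawhead 70.8 xaxis [-0. -0. -1.] w 85.3 F [-0.2 -0.  -0.4] q6 -0.00
turn 67.2 -> head 3.6
shift AFTER turn (m) [0.0747 0.3526 0.2431] dist 435.0
[[-0.     0.329  0.944]
 [-0.     0.944 -0.329]
 [-1.    -0.    -0.   ]]
```

Call:
move_arm --pt "0.01 0 0 9.6" --pt "0.01 0 0 9.6" --pt "0.01 0 0 9.6" --pt "0.01 0 0 9.6" --pt "0.01 0 0 9.6" --pt "0.01 0 0 9.6" --pt "0.01 0 0 9.6" --pt "0 0.044 0.0304 0" --pt "0 0.044 0.0304 0" --pt "0 0.044 0.0304 0" --pt "0 0.044 0.0304 0" --pt "0 0.044 0.0304 0" --pt "0 0.044 0.0304 0" --pt "0 0.044 0.0304 0" --pt "0 0.044 0.0304 0" --pt "0 0 0 0" --fingers 0.2 --squeeze 20

```text
t: 3.35
tool_pos: [574.2, 349.7, 332.9]
tcp_rot: [0.495, 0.507, -0.492, 0.506]
contact_force: [-0.7, -0.0, 0.3]
gripper_width: 51.4
```

```bash
python3 go.py 572.5 369.8 250 3.6; python3 - <<'E'
from h import *
c=capture("wrist"); save(c,"w1.png")
t=trace("tipped","wrist"); print([(d["score"],d["centre"]) for d in t])
print(c["position"])
E
```

```text
t 3.35 pos [574.2 349.7 332.9] jawhead 1.4 xaxis [ 0.003  0.004 -1.   ] w 51.4 F [-0.7 -0.   0.3] q6 0.52
turn -2.2 -> head 3.6
shift AFTER turn (m) [ 0.083  -0.0007 -0.0199] dist 85.0
[(0.95, [314.8, 276.4])]
[571.83530087 433.85948769 302.43545214]
```

View pics/w1.png

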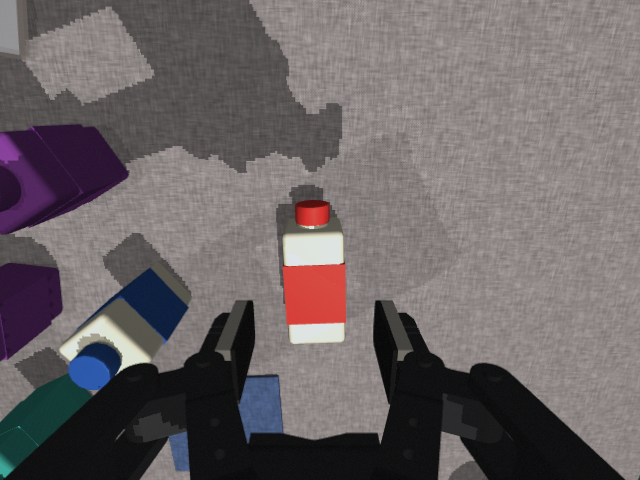

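```bash
cat > ft.py <<'E'
from h import *
def mkt(x):
    z=np.array([np.cos(np.radians(x[2])),np.sin(np.radians(x[2])),0]); M=np.c_[np.cross([0,0,1],z),[0,0,1],z]; return place(bottle(),M,np.array([x[0],x[1],23]))
c=capture("wrist"); m=trace("tipped","wrist")[0]["region"].astype(np.float32)
b=fit([(c,m)],mkt,[579.7,256,93.6],[5,5,3]); print(b)
im=cv2.resize(c["pixels"][:,:,::-1],None,fx=3,fy=3)
for q in mkt(b[0]): cv2.polylines(im,[cv2.convexHull(((proj(c,q)+.5)*3).astype(np.float32)).astype(np.int32)],True,(0,255,0),1)
cv2.imwrite("pics/w1o.png",im[530:1080,650:1250])
E
python3 ft.py
```

```text
(array([579.49007149, 256.942767  ,  93.90561301]), np.float64(0.05101621150970459))
```

View pics/w1o.png

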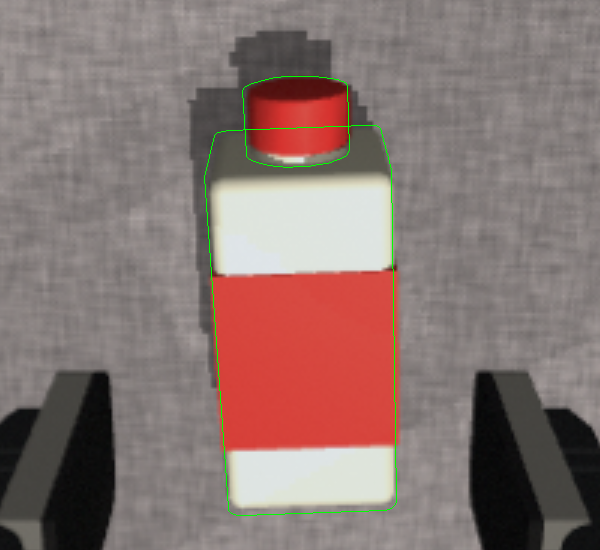

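```bash
python3 go.py 571.9 370.7 186 3.8
```

```text
t 3.55 pos [570.6 352.6 332.8] jawhead 1.7 xaxis [ 0.001  0.004 -1.   ] w 51.4 F [-0.3  0.3 -0.7] q6 0.52
turn -2.1 -> head 3.8
shift AFTER turn (m) [ 0.1469  0.0024 -0.0174] dist 148.0
```

Call:
move_arm --pt "0.03 0.0024 -0.0174 -2.1" --pt "0.035 0 0 0" --pt "0.035 0 0 0" --pt "0 0 0 0"

```text
t: 4.05
tool_pos: [568.0, 375.9, 232.3]
tcp_rot: [0.483, 0.519, -0.479, 0.517]
contact_force: [-0.3, 0.0, 0.4]
gripper_width: 50.8
```

```bash
python3 go.py 571.9 370.7 186 3.8
```

```text
t 4.05 pos [568.  375.9 232.3] jawhead 4.3 xaxis [ 0.002  0.005 -1.   ] w 50.8 F [-0.3  0.   0.4] q6 0.50
turn 0.5 -> head 3.8
shift AFTER turn (m) [0.0463 0.0034 0.0057] dist 47.0
```

Call:
move_arm --pt "0.023 0.0034 0.0057 0.5" --pt "0.02 0 0 0" --pt "0 0 0 0" --pt "0 0 0 0"

```text
t: 4.55
tool_pos: [572.2, 372.2, 190.2]
tcp_rot: [0.486, 0.517, -0.48, 0.516]
contact_force: [0.6, 0.3, 1.0]
gripper_width: 51.3
```

```bash
python3 go.py 571.9 370.7 186 3.8
```

```text
t 4.55 pos [572.2 372.2 190.2] jawhead 3.8 xaxis [ 0.005  0.008 -1.   ] w 51.3 F [0.6 0.3 1. ] q6 0.50
turn 0.0 -> head 3.8
shift AFTER turn (m) [ 0.0042 -0.0004  0.0015] dist 5.0
```

Call:
move_arm --pt "0.004 0 0.0015 0" --pt "0 0 0 0"

```text
t: 4.8
tool_pos: [572.8, 370.9, 187.2]
tcp_rot: [0.487, 0.517, -0.479, 0.516]
contact_force: [0.4, -0.3, 0.0]
gripper_width: 51.2
```

Call:
move_arm --pt "0 0 0 0" --pt "0 0 0 0" --pt "0 0 0 0" --pt "0 0 0 0" --pt "0 0 0 0" --fingers -0.6 --squeeze 20

```text
t: 5.42
tool_pos: [572.9, 370.9, 187.8]
tcp_rot: [0.487, 0.517, -0.479, 0.516]
contact_force: [-0.4, 0.0, -0.2]
gripper_width: 25.6
```

```bash
python3 go.py 571.9 370.7 186 3.8; python3 - <<'E'
from h import *
c=capture("wrist"); save(c,"w2.png")
E
```

```text
t 5.42 pos [572.9 370.9 187.8] jawhead 3.8 xaxis [ 0.007  0.009 -1.   ] w 25.6 F [-0.4  0.  -0.2] q6 0.50
turn 0.0 -> head 3.8
shift AFTER turn (m) [ 0.0018 -0.001   0.0001] dist 2.0
```

View pics/w2.png

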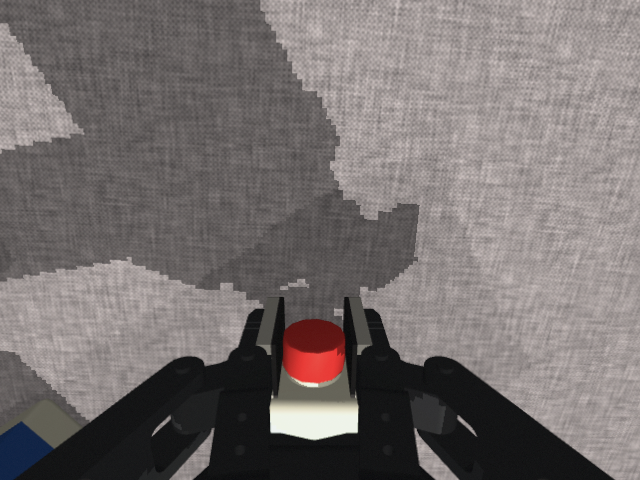

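Call:
move_arm --pt "-0.0133 0 0.003 0" --pt "-0.0133 0 0.0055 0" --pt "-0.0128 0 0.0085 0" --pt "0 0 0 0"

```text
t: 5.98
tool_pos: [574.0, 352.2, 230.5]
tcp_rot: [0.487, 0.517, -0.479, 0.516]
contact_force: [0.1, -0.3, -1.5]
gripper_width: 25.5
```

```bash
python3 - <<'E'
from h import *
s=manip.state();print(s["tool_pos"].round(1),s["contact_force"].round(1),s["gripper_width"])
c=capture("scene"); save(c,"s2.png",(320,100,520,260),4)
E
```

```text
[574.  352.2 230.5] [ 0.1 -0.3 -1.5] 25.497698506892633
```

View pics/s2.png

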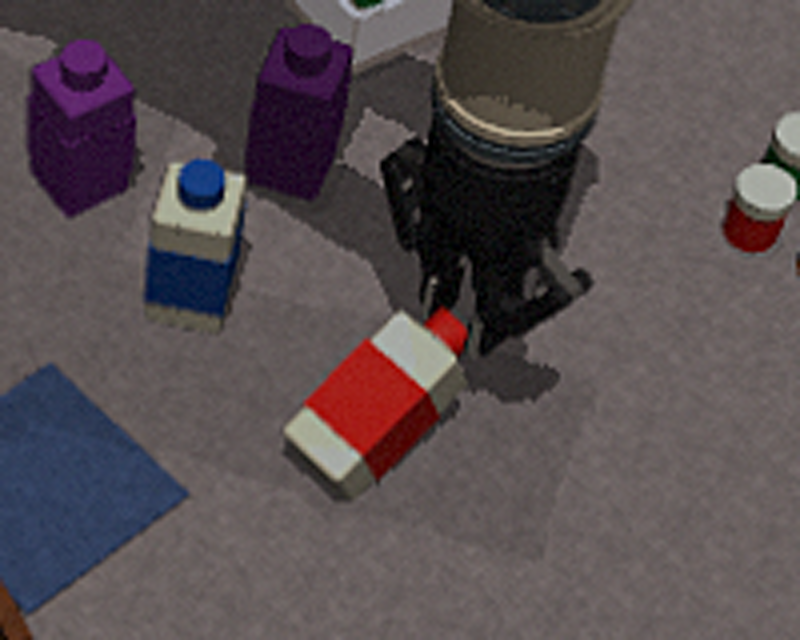

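Call:
move_arm --pt "-0.0105 0 0.008 0" --pt "-0.009 0 0.01 0" --pt "-0.006 0 0.01 0" --pt "0 0 0 0"

```text
t: 6.52
tool_pos: [575.4, 321.8, 256.4]
tcp_rot: [0.487, 0.517, -0.479, 0.516]
contact_force: [-0.3, 1.2, -2.2]
gripper_width: 25.7
```

```bash
python3 - <<'E'
from h import *
s=manip.state();print(s["tool_pos"].round(1),s["contact_force"].round(1),s["gripper_width"])
c=capture("scene"); save(c,"s3.png",(320,100,520,260),4)
E
```

```text
[575.4 321.8 256.4] [-0.3  1.2 -2.2] 25.735009047989234
```

View pics/s3.png

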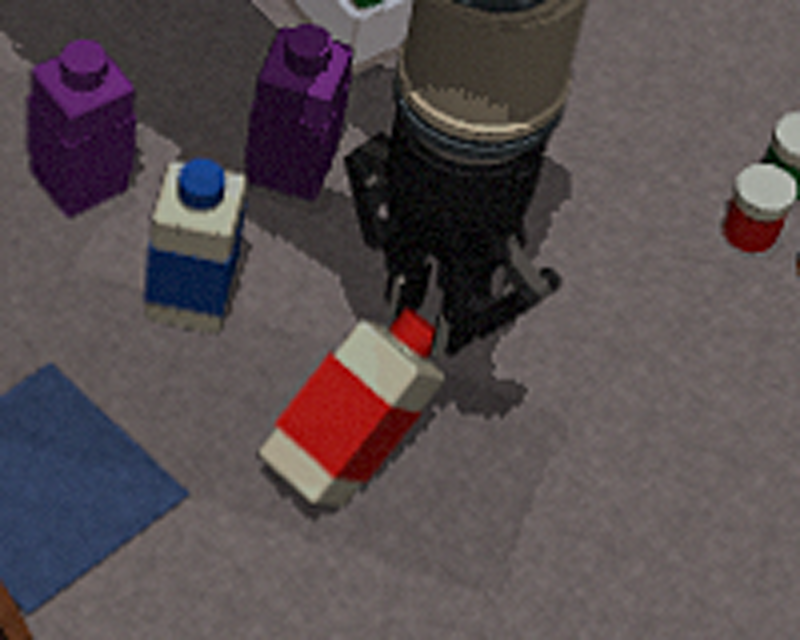

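Call:
move_arm --pt "-0.006 0 0.0095 0" --pt "-0.0045 0 0.0095 0" --pt "-0.0035 0 0.0095 0" --pt "-0.002 0 0.0095 0" --pt "0 0 0 0"

```text
t: 7.2
tool_pos: [577.7, 281.3, 272.4]
tcp_rot: [0.486, 0.517, -0.48, 0.516]
contact_force: [0.3, -0.4, -2.8]
gripper_width: 25.9
```

```bash
python3 - <<'E'
from h import *
s=manip.state();print(s["tool_pos"].round(1),s["contact_force"].round(1),s["gripper_width"])
c=capture("scene"); save(c,"s4.png",(320,100,520,260),4)
E
```

```text
[577.7 281.3 272.4] [ 0.3 -0.4 -2.8] 25.855951079093607
```

View pics/s4.png

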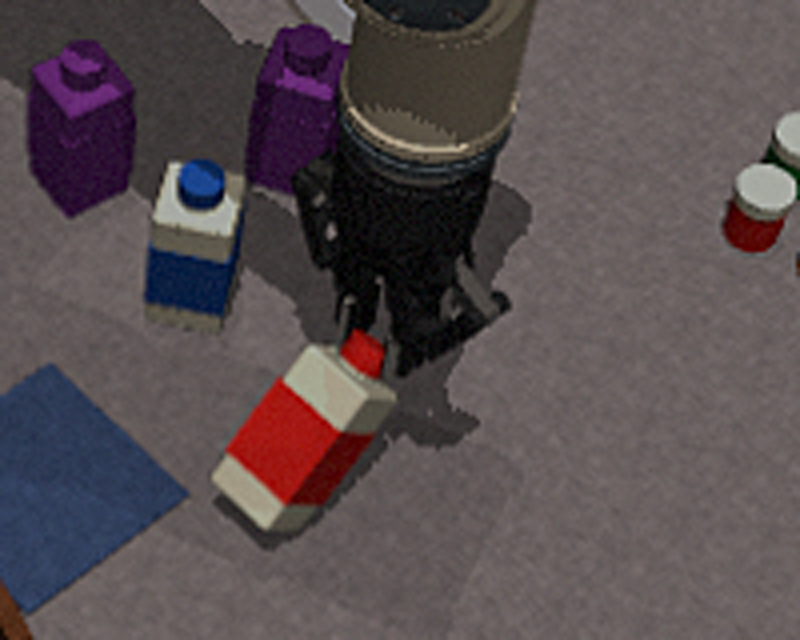

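Call:
move_arm --pt "-0.012 0 0 0" --pt "0 0 0.045 0" --pt "0 0 0.02 0" --pt "0 0 0.01 0" --pt "0 0 0.005 0" --pt "0 0 0 0"

```text
t: 8.0
tool_pos: [583.9, 202.1, 286.5]
tcp_rot: [0.487, 0.517, -0.478, 0.516]
contact_force: [0.5, -0.8, -3.2]
gripper_width: 25.8
```

```bash
python3 - <<'E'
from h import *
s=manip.state();print(s["t"],s["tool_pos"].round(1),s["contact_force"].round(1),s["gripper_width"])
c=capture("scene"); save(c,"s5.png",(290,120,490,280),4)
E
```

```text
8.0 [583.9 202.1 286.5] [ 0.5 -0.8 -3.2] 25.838617546779957
```

View pics/s5.png

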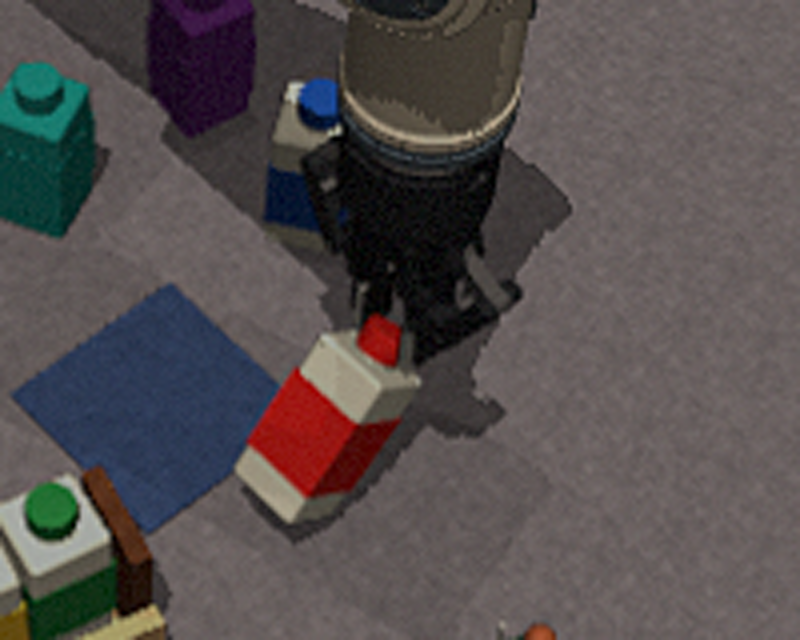

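```bash
cat > ang.py <<'E'
from h import *
s=manip.state();p=s["tool_pos"]; M=R.from_quat(s["tcp_rot"]).as_matrix(); e=-M[:,2]
def mk(x):
    th=np.radians(x[0]); z=e*np.cos(th)+np.array([0,0,1])*np.sin(th); y=np.cross([0,0,1],e); X=np.cross(y,z)
    c=p+e*x[1]+np.array([0,0,-155+x[2]])
    return place(bottle(),np.c_[X,y,z],c-z*107.5)
C=snap(("scene","top")); V=[]
for n in C:
    t=trace("tipped",n)
    print(n,[(round(d["score"],2),d["centre"]) for d in t])
    if n=="scene" : V.append((C[n],t[0]["region"].astype(np.float32)))
b=min((fit(V,mk,[a,-6.5,-8],[10,4,4]) for a in(45,70,90)),key=lambda r:r[1]); print("theta,off",b,"z base lowest",min(q[:,2].min() for q in mk(b[0])))
n="scene";im=cv2.resize(C[n]["pixels"][:,:,::-1],None,fx=4,fy=4)
for q in mk(b[0]): cv2.polylines(im,[cv2.convexHull(((proj(C[n],q)+.5)*4).astype(np.float32)).astype(np.int32)],True,(0,255,0),1)
u=(proj(C[n],p+np.array([0,0,-200]))[0]*4).astype(int); cv2.imwrite("pics/ang.png",im[max(0,u[1]-300):u[1]+300,u[0]-350:u[0]+350])
E
python3 ang.py
```

```text
scene [(0.59, [368.8, 224.9])]
top [(0.92, [281.5, 223.6])]
theta,off (array([ 49.11404312,  -6.45572781, -14.53102794]), np.float64(0.0907667875289917)) z base lowest 19.85883672718559
```

View pics/ang.png

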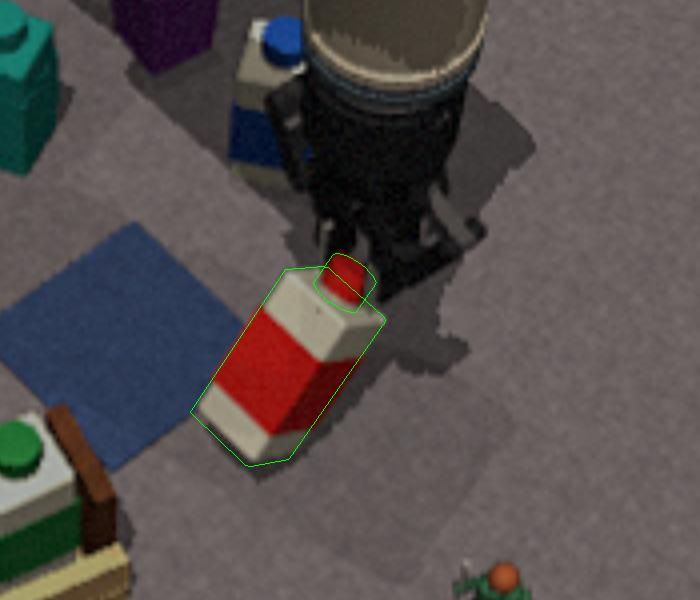

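```bash
python3 go.py 592.5 136.3 271 -10.3
```

```text
t 8.25 pos [583.7 202.4 286.3] jawhead 4.0 xaxis [ 0.008  0.01  -1.   ] w 25.6 F [-0.9 -0.8 -2.4] q6 0.25
turn 14.3 -> head -10.3
shift AFTER turn (m) [0.0147 0.0204 0.0636] dist 68.0
```

Call:
move_arm --pt "0 0.0 0 7.2" --pt "0 0.0 0 7.1" --pt "0.0035 0.005 0.015 0" --pt "0.0037 0.005 0.016 0" --pt "0.0035 0.005 0.015 0" --pt "0.0035 0.0045 0.013 0" --pt "0 0 0 0"

```text
t: 9.12
tool_pos: [592.6, 136.7, 269.8]
tcp_rot: [0.547, 0.454, -0.539, 0.452]
contact_force: [-0.1, 0.2, -2.6]
gripper_width: 25.6
```

```bash
python3 go.py 592.5 136.3 271 -10.3; python3 ang.py
```

```text
t 9.12 pos [592.6 136.7 269.8] jawhead -10.3 xaxis [ 0.007  0.009 -1.   ] w 25.6 F [-0.1  0.2 -2.6] q6 0.40
turn 0.0 -> head -10.3
shift AFTER turn (m) [-0.0012 -0.      0.0004] dist 1.0
scene [(0.66, [343.7, 246.0])]
top [(0.73, [293.6, 230.0])]
theta,off (array([ 62.52256329, -17.63115906,  -8.62004938]), np.float64(0.11228644847869873)) z base lowest -0.5152294793498733
```

View pics/ang.png

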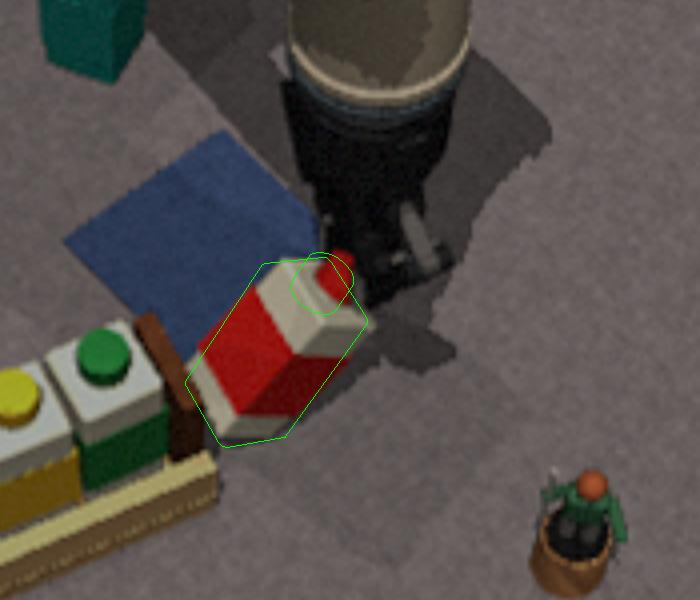

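Call:
move_arm --pt "0 0 0.005 0" --pt "-0.001 0 0.006 0" --pt "-0.003 0 0.006 0" --pt "-0.003 0 0.006 0" --pt "-0.003 0 0.005 0" --pt "0 0 0 0"

```text
t: 10.07
tool_pos: [587.3, 110.0, 281.6]
tcp_rot: [0.547, 0.455, -0.537, 0.453]
contact_force: [0.2, 1.2, -1.6]
gripper_width: 25.7
```

```bash
python3 - <<'E'
from h import *
s=manip.state();print(s["t"],s["tool_pos"].round(1),s["contact_force"].round(1),s["gripper_width"])
c=capture("scene"); save(c,"s6.png",(260,150,460,310),4)
E
```

```text
10.075 [587.3 110.  281.6] [ 0.2  1.2 -1.6] 25.683327526372253
```

View pics/s6.png

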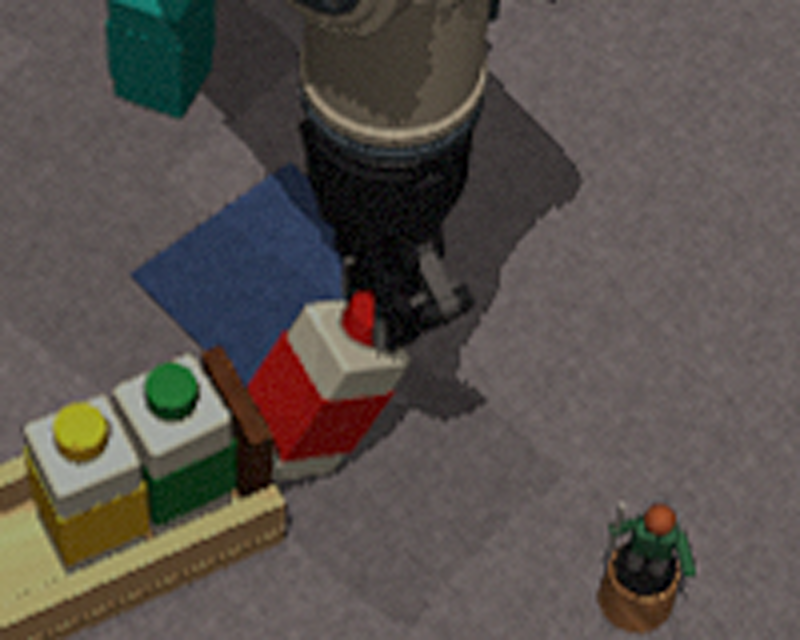

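Call:
move_arm --pt "-0.001 0 0.006 0" --pt "-0.001 0 0.006 0" --pt "-0.0 0 0.006 0" --pt "0 0 0.006 0" --pt "0 0 0.006 0" --pt "0 0 0 0"

```text
t: 10.88
tool_pos: [582.4, 79.1, 284.3]
tcp_rot: [0.548, 0.454, -0.536, 0.453]
contact_force: [0.0, 0.7, -1.8]
gripper_width: 25.9
```

```bash
python3 - <<'E'
from h import *
s=manip.state();print(s["t"],s["tool_pos"].round(1),s["contact_force"].round(1),s["gripper_width"])
c=capture("scene"); save(c,"s7.png",(260,150,460,310),4)
E
```

```text
10.875 [582.4  79.1 284.3] [ 0.   0.7 -1.8] 25.867579092937493
```

View pics/s7.png

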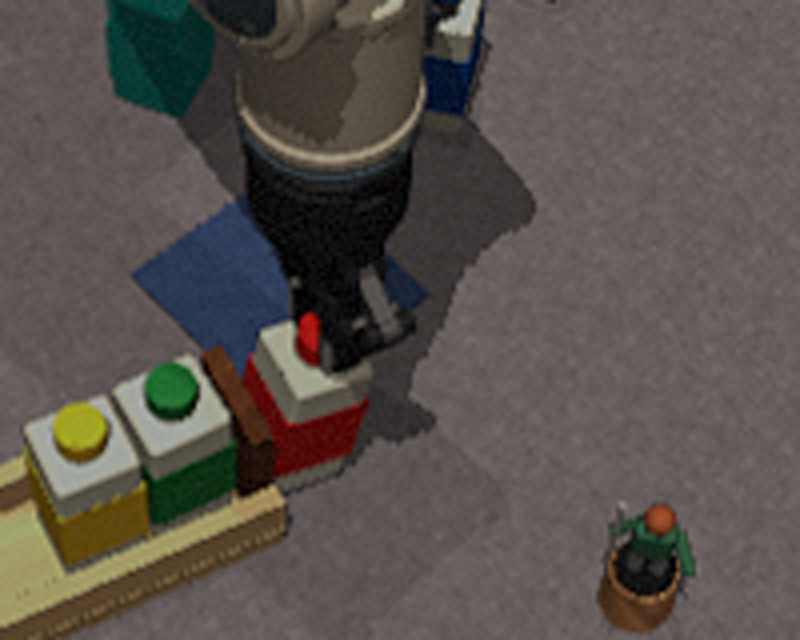

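Call:
move_arm --pt "0 0 0.005 0" --pt "0 0 0.004 0" --pt "0 0 0 0"

```text
t: 11.3
tool_pos: [581.8, 71.2, 286.4]
tcp_rot: [0.55, 0.454, -0.535, 0.453]
contact_force: [-1.1, 0.9, -1.4]
gripper_width: 25.7
```

```bash
python3 - <<'E'
from h import *
s=manip.state();print(s["t"],s["tool_pos"].round(1),s["contact_force"].round(1),s["gripper_width"])
c=capture("scene"); save(c,"s8.png",(260,150,460,310),4)
E
python3 ang.py
```

```text
11.3 [581.8  71.2 286.4] [-1.1  0.9 -1.4] 25.66536440620278
scene [(0.86, [333.3, 251.7]), (0.6, [371.5, 162.6])]
top [(0.63, [319.3, 238.8])]
theta,off (array([101.40706701, -15.294558  , -18.46193936]), np.float64(0.37443625926971436)) z base lowest 3.0796838480796547
```

View pics/ang.png

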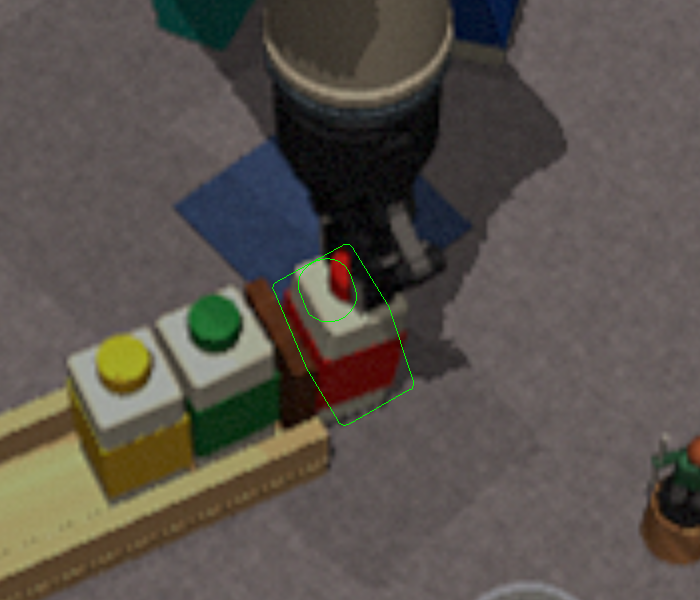

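Call:
move_arm --pt "0 0 0.005 0" --pt "0 0 0.002 0" --pt "0 0 0 0"

```text
t: 11.92
tool_pos: [581.3, 65.2, 287.6]
tcp_rot: [0.551, 0.454, -0.534, 0.453]
contact_force: [-1.0, 2.6, 2.5]
gripper_width: 25.7
```

```bash
python3 go.py 580 60 296 -10.3
```

```text
t 11.93 pos [581.3  65.2 287.6] jawhead -10.2 xaxis [ 0.018  0.017 -1.   ] w 25.7 F [-1.   2.6  2.5] q6 0.27
turn 0.1 -> head -10.3
shift AFTER turn (m) [-0.0085 -0.0002  0.0052] dist 10.0
```

Call:
move_arm --pt "-0.008 0 -0.008 0" --pt "-0.004 0 -0.02 0" --pt "0 0 -0.02 0" --pt "0 0 0 0"

```text
t: 12.42
tool_pos: [589.9, 115.7, 300.2]
tcp_rot: [0.55, 0.454, -0.534, 0.453]
contact_force: [-0.2, -0.8, -2.9]
gripper_width: 25.6
```

```bash
python3 go.py 488.2 130.4 292 -10.3;  python3 - <<'E'
from h import *
c=capture("scene"); save(c,"s9.png",(260,150,460,310),4)
E
```

```text
t 12.43 pos [589.9 115.7 300.2] jawhead -10.1 xaxis [ 0.016  0.016 -1.   ] w 25.6 F [-0.2 -0.8 -2.9] q6 0.35
turn 0.2 -> head -10.3
shift AFTER turn (m) [ 0.0068 -0.1028  0.0038] dist 103.0
```

View pics/s9.png

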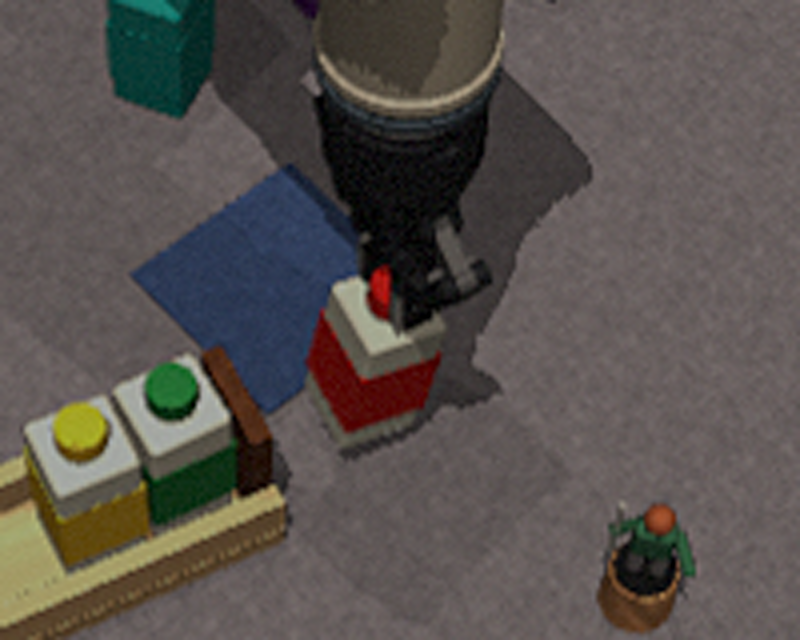

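Call:
move_arm --pt "0 -0.016 0.0006 0" --pt "0 -0.02 0.0007 0" --pt "0 -0.02 0.0007 0" --pt "0 -0.02 0.0007 0" --pt "0 -0.014 0.0007 0" --pt "0 -0.008 0 0" --pt "0 0 0 0"

```text
t: 13.35
tool_pos: [483.9, 128.0, 297.3]
tcp_rot: [0.548, 0.455, -0.536, 0.452]
contact_force: [-0.8, -0.4, -1.5]
gripper_width: 25.4
```

```bash
python3 go.py 488.2 130.4 277 -10.3;  python3 - <<'E'
from h import *
c=capture("scene"); save(c,"s10.png",(260,120,460,280),4)
E
```

```text
t 13.35 pos [483.9 128.  297.3] jawhead -10.2 xaxis [ 0.011  0.013 -1.   ] w 25.4 F [-0.8 -0.4 -1.5] q6 0.42
turn 0.1 -> head -10.3
shift AFTER turn (m) [ 0.0204  0.0036 -0.0028] dist 21.0
```

View pics/s10.png

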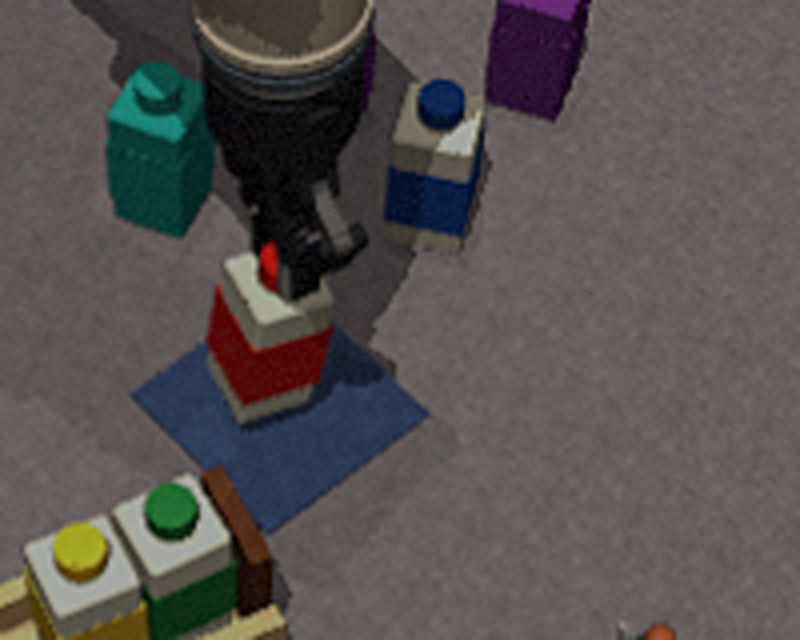

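Call:
move_arm --pt "0.008 0.0036 -0.0028 0" --pt "0.006 0 0 0" --pt "0 0 0 0"

```text
t: 13.78
tool_pos: [490.3, 130.5, 282.3]
tcp_rot: [0.549, 0.454, -0.536, 0.453]
contact_force: [0.3, -0.6, -1.1]
gripper_width: 25.5
```

Call:
move_arm --pt "0.003 0 0 0" --pt "0.002 0 0 0"

```text
t: 14.02
tool_pos: [491.8, 130.9, 279.9]
tcp_rot: [0.55, 0.454, -0.535, 0.453]
contact_force: [-4.7, -1.0, 30.0]
gripper_width: 25.6
```

Call:
move_arm --pt "-0.001 0 0 0" --pt "0 0 0 0"

```text
t: 14.28
tool_pos: [492.2, 130.9, 281.6]
tcp_rot: [0.551, 0.454, -0.535, 0.453]
contact_force: [-0.4, -0.5, -1.7]
gripper_width: 26.0
```

```bash
python3 - <<'E'
from h import *
C=snap(); save(C["scene"],"s11.png",(260,120,460,280),4);save(C["top"],"t11.png",(230,190,390,310),5);save(C["wrist"],"w11.png")
s=manip.state();print(s["t"],s["tool_pos"].round(1),s["contact_force"].round(1),s["gripper_width"],R.from_quat(s["tcp_rot"]).as_matrix()[:,0])
E
```

```text
14.425 [491.9 130.9 281.2] [ 0.2  0.2 -2.4] 25.543140006649406 [ 0.01606976  0.01489817 -0.99975987]
```

View pics/s11.png

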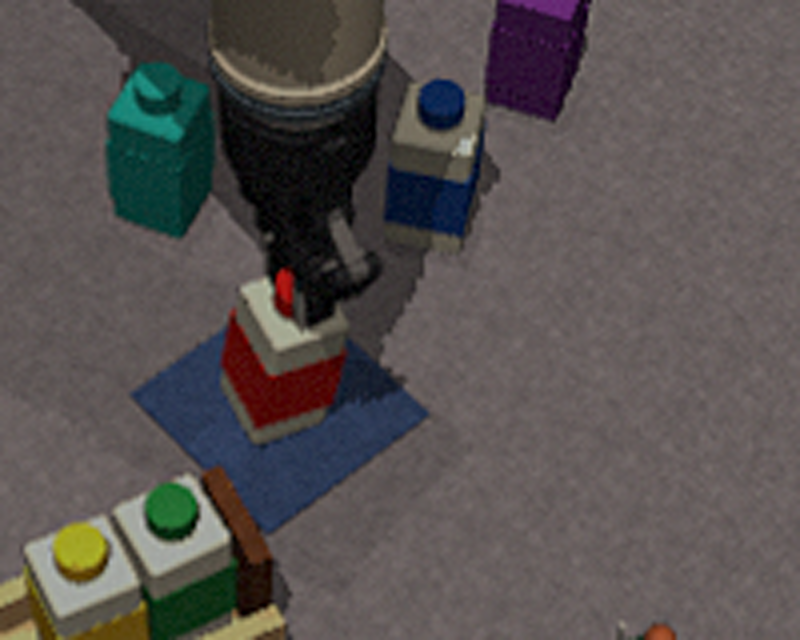

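View pics/w11.png

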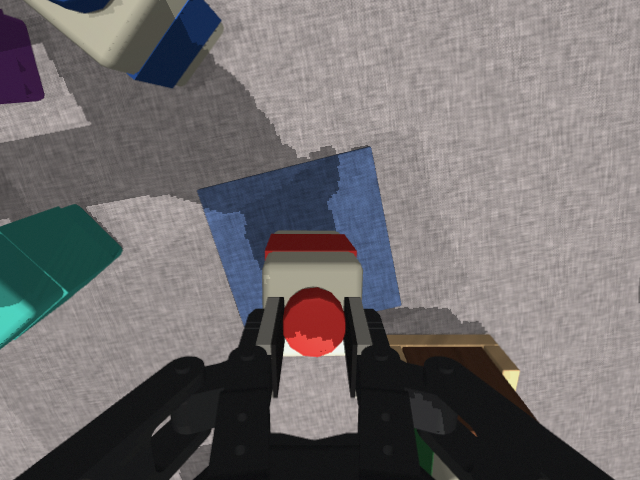

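Call:
move_arm --pt "0.001 0 0 0"

```text
t: 14.55
tool_pos: [492.0, 130.9, 280.2]
tcp_rot: [0.55, 0.454, -0.535, 0.453]
contact_force: [-2.0, 0.1, 11.0]
gripper_width: 25.4
```

Call:
move_arm --pt "0 0 0 0" --pt "0 0 0 0" --pt "0 0 0 0" --fingers 0.15

```text
t: 14.92
tool_pos: [492.1, 130.9, 280.1]
tcp_rot: [0.55, 0.454, -0.535, 0.453]
contact_force: [-0.1, 0.4, 0.6]
gripper_width: 49.3
```

```bash
python3 - <<'E'
from h import *
C=snap(); save(C["scene"],"s12.png",(260,120,460,280),4);save(C["wrist"],"w12.png")
s=manip.state();print(s["t"],s["tool_pos"].round(1),s["contact_force"].round(1),s["gripper_width"],R.from_quat(s["tcp_rot"]).as_matrix()[:,0])
E
```

```text
15.075 [492.1 131.  280.1] [-0.4  0.6 -0.8] 49.14304142418835 [ 0.01599875  0.01489066 -0.99976113]
```

View pics/s12.png

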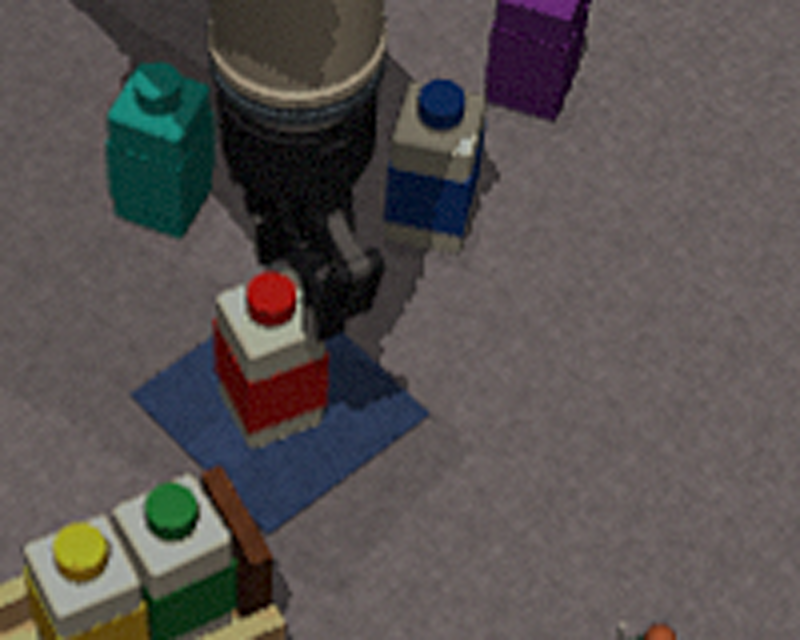

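View pics/w12.png

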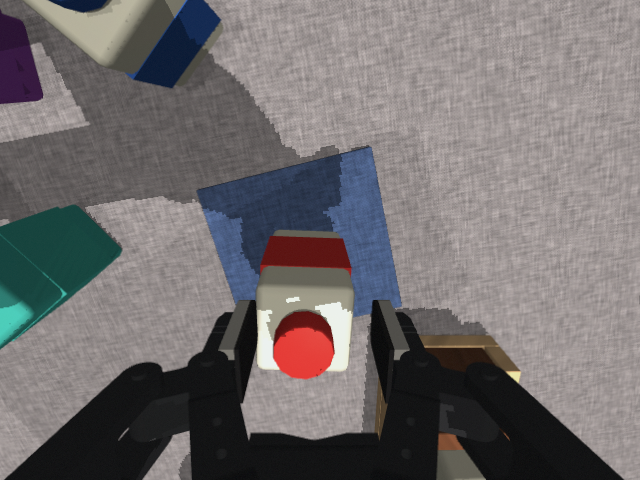

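Call:
move_arm --pt "-0.003 0 0 0" --pt "-0.01 0 0 0" --pt "-0.03 0 0 0" --pt "-0.04 0 0 0" --pt "0 0 0 0" --fingers 0.7

```text
t: 15.7
tool_pos: [490.8, 129.7, 367.4]
tcp_rot: [0.55, 0.454, -0.535, 0.453]
contact_force: [-0.0, 0.8, 0.1]
gripper_width: 72.8
```

```bash
cat > up.py <<'E'
from h import *
import sys
mk=lambda z: (lambda x: place(bottle(),Rz(np.radians(x[2])),np.array([x[0],x[1],z])))
def upright(n,z,seed,cams,a0=0,tag=None):
    C=snap(cams);V=[]
    for k in cams:
        t=trace(n,k); q=proj(C[k],[seed[0],seed[1],z+60])[0]
        t=[d for d in t if np.hypot(*(np.array(d["centre"])-q))<45]
        if not t: print(k,"none");continue
        d=min(t,key=lambda d:np.hypot(*(np.array(d["centre"])-q))); print(k,round(d["score"],2),d["centre"],int(d["region"].sum()))
        b=min((fit([(C[k],d["region"].astype(np.float32))],mk(z),[seed[0],seed[1],a],[8,8,12]) for a in(a0,a0+30,a0-30)),key=lambda r:r[1]); print(" ",k,b[0].round(1),round(b[1],3))
        if tag:
            f=3;im=cv2.resize(C[k]["pixels"][:,:,::-1],None,fx=f,fy=f)
            for qq in mk(z)(b[0]): cv2.polylines(im,[cv2.convexHull(((proj(C[k],qq)+.5)*f).astype(np.float32)).astype(np.int32)],True,(0,255,0),1)
            u=(proj(C[k],[b[0][0],b[0][1],z+50])[0]*f).astype(int); cv2.imwrite(f"pics/{tag}_{k}.png",im[max(0,u[1]-250):u[1]+250,max(0,u[0]-250):u[0]+250])
E
python3 - <<'E'
from up import *
upright("tipped",4,(485,128),("scene","top","wrist"),-10,"p1")
s=manip.state();print(s["t"],s["tool_pos"])
E
```

```text
scene 0.73 [324.1, 209.3] 1028
  scene [488.2 117.6  -7.6] 0.062
top none
wrist 0.74 [310.7, 248.0] 5874
  wrist [487.6 122.7 -13.1] 0.046
16.0 [489.46760712 129.3932211  363.0123794 ]
```

View pics/p1_scene.png

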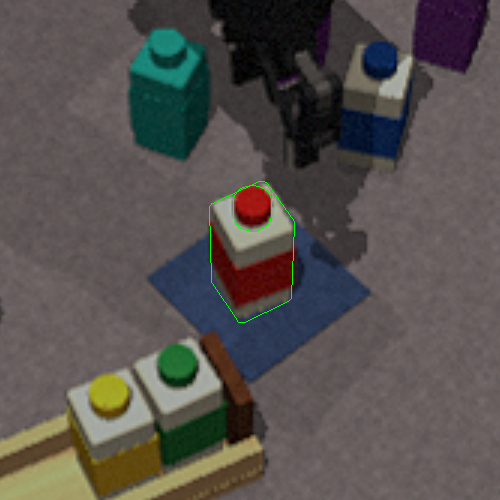

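View pics/p1_wrist.png

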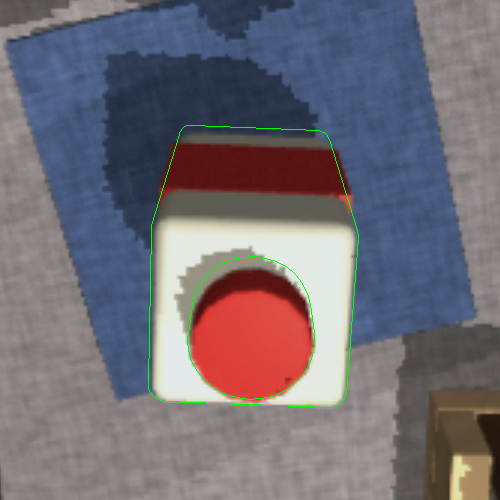

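```bash
python3 go.py 436.5 274.8 340 41.3
```

```text
t 16.00 pos [489.5 129.4 363. ] jawhead -10.2 xaxis [ 0.009  0.013 -1.   ] w 72.5 F [-0.6  0.1 -0.6] q6 0.42
turn -51.5 -> head 41.3
shift AFTER turn (m) [ 0.0244  0.0558 -0.1441] dist 156.0
```

Call:
move_arm --pt "0 0 0 -10.2" --pt "0 0 0 -10.2" --pt "0 0 0 -10.2" --pt "0 0 0 -10.2" --pt "0 0 0 -10.2" --pt "0 0.018 -0.033 0" --pt "0 0.018 -0.033 0" --pt "0 0.018 -0.033 0" --pt "0 0 0 0"

```text
t: 17.12
tool_pos: [460.4, 240.9, 356.0]
tcp_rot: [0.287, 0.65, -0.283, 0.644]
contact_force: [0.4, -0.5, 0.2]
gripper_width: 72.8
```

```bash
python3 go.py 436.5 274.8 235 41.3; python3 - <<'E'
from up import *
upright("loose",0,(436.5,274.8),("wrist","top","scene"),41,"l1")
E
```

```text
t 17.12 pos [460.4 240.9 356. ] jawhead 42.5 xaxis [-0.005  0.008 -1.   ] w 72.8 F [ 0.4 -0.5  0.2] q6 -0.27
turn 1.2 -> head 41.3
shift AFTER turn (m) [ 0.1214  0.0041 -0.0401] dist 128.0
wrist 0.77 [323.8, 174.3] 5705
  wrist [435.7 278.4  37.7] 0.049
top none
scene 0.86 [366.4, 161.6] 900
  scene [436.  274.2  35.2] 0.057
```

View pics/l1_wrist.png

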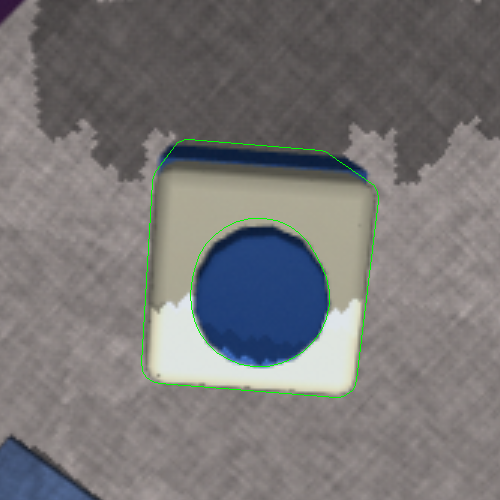

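```bash
python3 go.py 436 277 232 38
```

```text
t 17.43 pos [461.3 238.4 356.7] jawhead 42.3 xaxis [-0.004  0.008 -1.   ] w 72.7 F [-0.2 -0.1 -0. ] q6 -0.27
turn 4.3 -> head 38.0
shift AFTER turn (m) [ 0.1251  0.0036 -0.0449] dist 133.0
```

Call:
move_arm --pt "0 0 0 4.3" --pt "0 0.0018 -0.022 0" --pt "0 0.0018 -0.022 0" --pt "0.03 0 0 0" --pt "0.035 0 0 0" --pt "0 0 0 0"

```text
t: 18.18
tool_pos: [438.6, 272.9, 291.9]
tcp_rot: [0.316, 0.636, -0.311, 0.632]
contact_force: [-1.0, -0.5, 1.4]
gripper_width: 72.8
```

```bash
python3 go.py 436 277 232 38;python3 - <<'E'
from h import *
save(capture("wrist"),"w20.png")
E
```

```text
t 18.18 pos [438.6 272.9 291.9] jawhead 37.4 xaxis [-0.001  0.009 -1.   ] w 72.8 F [-1.  -0.5  1.4] q6 -0.11
turn -0.6 -> head 38.0
shift AFTER turn (m) [ 0.06    0.0002 -0.0043] dist 60.0
```

View pics/w20.png

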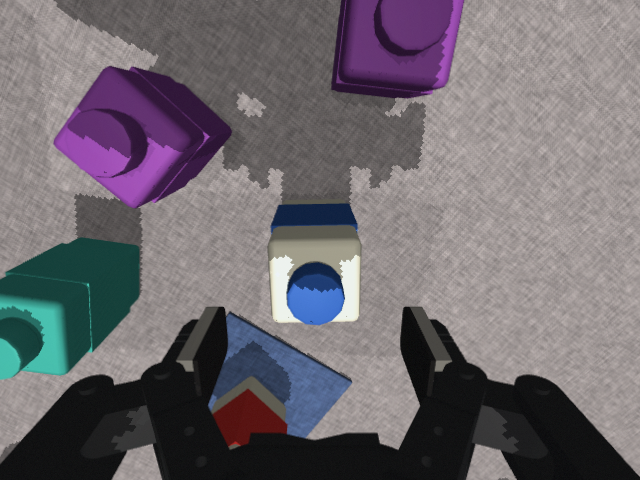

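Call:
move_arm --pt "0.025 0 -0.0043 0" --pt "0.025 0 0 0" --pt "0.004 0 0 0" --pt "0 0 0 0"

```text
t: 18.73
tool_pos: [440.2, 277.7, 244.6]
tcp_rot: [0.32, 0.633, -0.308, 0.634]
contact_force: [0.8, -0.8, -0.4]
gripper_width: 72.5
```

```bash
python3 go.py 436 277 232 38;python3 - <<'E'
from h import *
save(capture("wrist"),"w21.png")
E
```

```text
t 18.73 pos [440.2 277.7 244.6] jawhead 37.3 xaxis [ 0.009  0.015 -1.   ] w 72.5 F [ 0.8 -0.8 -0.4] q6 -0.10
turn -0.7 -> head 38.0
shift AFTER turn (m) [ 0.0125 -0.004  -0.0019] dist 13.0
```

View pics/w21.png

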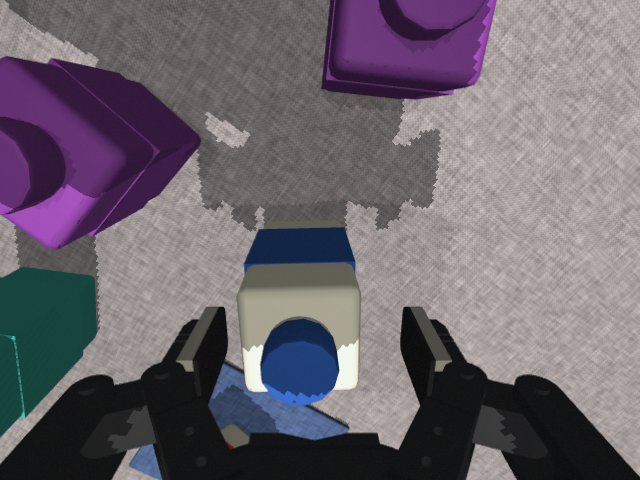

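Call:
move_arm --pt "0.011 -0.004 -0.0019 0" --pt "0 0 0 0" --pt "0 0 0 0"

```text
t: 19.15
tool_pos: [436.3, 277.2, 234.8]
tcp_rot: [0.321, 0.633, -0.307, 0.634]
contact_force: [-0.7, -0.0, -0.3]
gripper_width: 72.6
```

```bash
python3 go.py 436 277 232 38;python3 - <<'E'
from h import *
c=capture("wrist");save(c,"w22.png")
s=manip.state();M=R.from_quat(s["tcp_rot"]).as_matrix();g=s["tool_pos"]+M[:,0]*155
print("grasp",g, "px of tool axis at z112:",proj(c,s["tool_pos"]+M[:,0]*(s["tool_pos"][2]-112)), "expected cap", proj(c,[436,277,112]))
E
```

```text
t 19.15 pos [436.3 277.2 234.8] jawhead 37.2 xaxis [ 0.011  0.017 -1.   ] w 72.6 F [-0.7 -0.  -0.3] q6 -0.10
turn -0.8 -> head 38.0
shift AFTER turn (m) [ 0.0028 -0.0004  0.    ] dist 3.0
grasp [437.85482243 279.7414834   79.78322225] px of tool axis at z112: [[313.83059879 400.48155384]] expected cap [[305.67590091 402.75023686]]
```

View pics/w22.png

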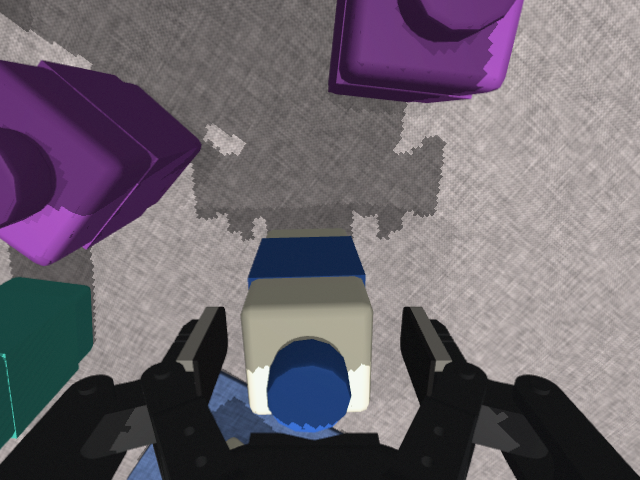

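Call:
move_arm --pt "0.002 -0.001 -0.003 0" --pt "0 0 0 0"

```text
t: 19.45
tool_pos: [433.5, 279.2, 232.8]
tcp_rot: [0.321, 0.633, -0.307, 0.634]
contact_force: [-0.4, 0.4, -0.2]
gripper_width: 72.6
```

Call:
move_arm --pt "0 0 0 0" --pt "0 0 0 0" --pt "0 0 0 0" --pt "0 0 0 0" --pt "0 0 0 0" --fingers -0.2 --squeeze 40

```text
t: 20.08
tool_pos: [433.3, 279.2, 232.8]
tcp_rot: [0.321, 0.633, -0.307, 0.634]
contact_force: [-0.4, -0.1, 1.4]
gripper_width: 45.7
```

Call:
move_arm --pt "-0.01 0 0 0" --pt "-0.03 0 0 0" --pt "-0.03 0 0 0" --pt "-0.02 0 0 0" --pt "0 0 0 0"

```text
t: 20.7
tool_pos: [432.2, 277.4, 326.9]
tcp_rot: [0.321, 0.633, -0.307, 0.634]
contact_force: [0.4, -0.3, -1.4]
gripper_width: 45.8
```

```bash
python3 - <<'E'
from h import *
save(capture("scene"),"s23.png",(300,60,500,220),4)
x,y,a=544.4,-129.4,np.radians(-10.27)
for yy in(28,-24): print(yy,Rz(a)@[0,yy,0]+[x,y,0])
E
python3 go.py 549.4 -101.9 340 -10.3
```

```text
28 [ 549.39203683 -101.84860134    0.        ]
-24 [ 540.12111129 -153.01548457    0.        ]
t 20.75 pos [431.9 277.2 326. ] jawhead 37.2 xaxis [ 0.01   0.016 -1.   ] w 45.8 F [ 0.7 -0.6 -1.5] q6 -0.09
turn 47.5 -> head -10.3
shift AFTER turn (m) [-0.0188  0.1834  0.3518] dist 397.0
```

View pics/s23.png

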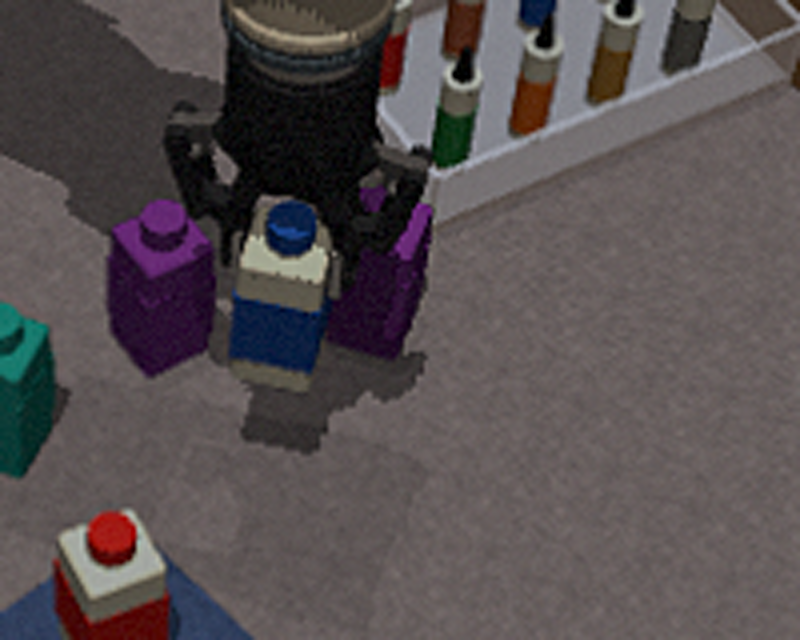

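Call:
move_arm --pt "-0.015 0 0 9.5" --pt "-0.02 0 0 9.5" --pt "-0.02 0 0 9.5" --pt "-0.015 0 0 9.5" --pt "0 0 0 9.5" --pt "0 0.012 0.022 0" --pt "0 0.02 0.036 0" --pt "0 0.022 0.042 0" --pt "0 0.022 0.042 0" --pt "0 0.022 0.042 0" --pt "0 0.022 0.042 0" --pt "0 0.022 0.042 0" --pt "0 0.018 0.036 0" --pt "0 0.012 0.024 0" --pt "0 0 0 0"

```text
t: 22.62
tool_pos: [531.4, -92.4, 376.2]
tcp_rot: [-0.547, -0.452, 0.55, -0.44]
contact_force: [-0.8, 0.9, -0.8]
gripper_width: 45.6
```

```bash
python3 go.py 549.4 -101.9 265 -10.3;python3 - <<'E'
from h import *
C=snap();save(C["wrist"],"w24.png");save(C["scene"],"s24.png",(150,160,400,360),3)
E
```

```text
t 22.62 pos [531.4 -92.4 376.2] jawhead -11.8 xaxis [-0.014  0.009 -1.   ] w 45.6 F [-0.8  0.9 -0.8] q6 0.02
turn -1.5 -> head -10.3
shift AFTER turn (m) [0.1108 0.0211 0.0069] dist 113.0
```

View pics/w24.png

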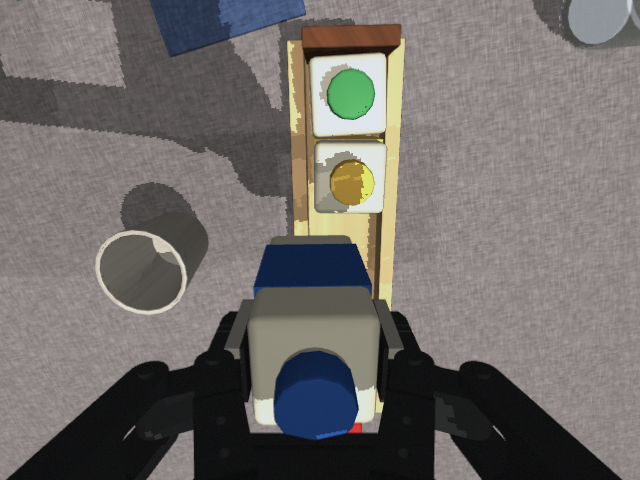

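View pics/s24.png

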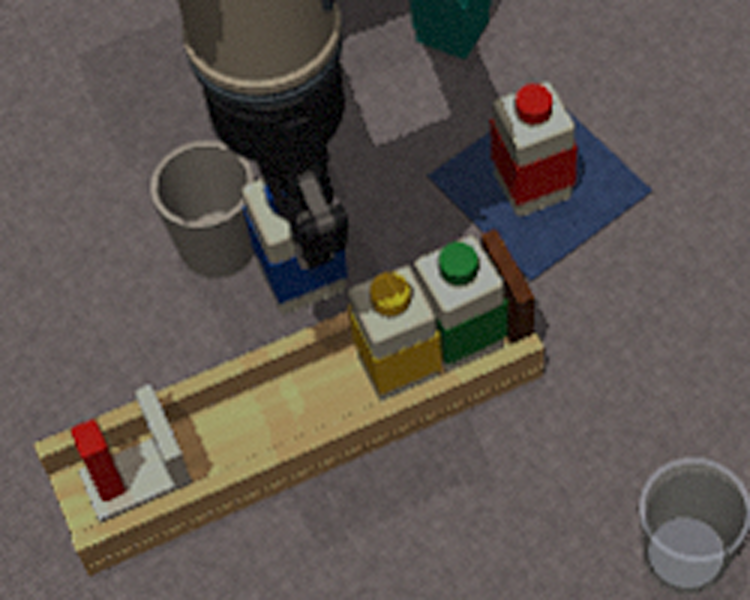

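```bash
cat > ovr.py <<'E'
from h import *
import sys
def ov(c,x,name,f=2,crop=None,ex=None):
    im=cv2.resize(c["pixels"][:,:,::-1],None,fx=f,fy=f)
    L=[[(-43,-170,45),(-43,170,45)],[(43,-170,45),(43,170,45)],[(-31,-170,45),(-31,170,45)],[(31,-170,45),(31,170,45)],[(-31,150,80),(31,150,80)],[(-31,162,80),(31,162,80)],[(-43,170,45),(43,170,45)]]
    for l in L:
        P=np.linspace(l[0],l[1],60)@Rz(np.radians(x[3])).T+np.array(x[:3])
        pc=R.from_quat(c["orientation"]).inv().apply(P-np.array(c["position"])); P=P[pc[:,2]>20]
        if len(P)>1: cv2.polylines(im,[((proj(c,P)+.5)*f).astype(np.int32)],False,(0,0,255),1)
    if crop: im=im[crop[1]*f:crop[3]*f,crop[0]*f:crop[2]*f]
    cv2.imwrite("pics/"+name,im)
if __name__=="__main__":
    c=capture("wrist"); x=[float(v) for v in sys.argv[2:6]]; ov(c,x,sys.argv[1],3,(240,0,480,250))
E
python3 ovr.py o24.png 544.4 -129.4 0 -10.27
```

```text
(no output)
```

View pics/o24.png

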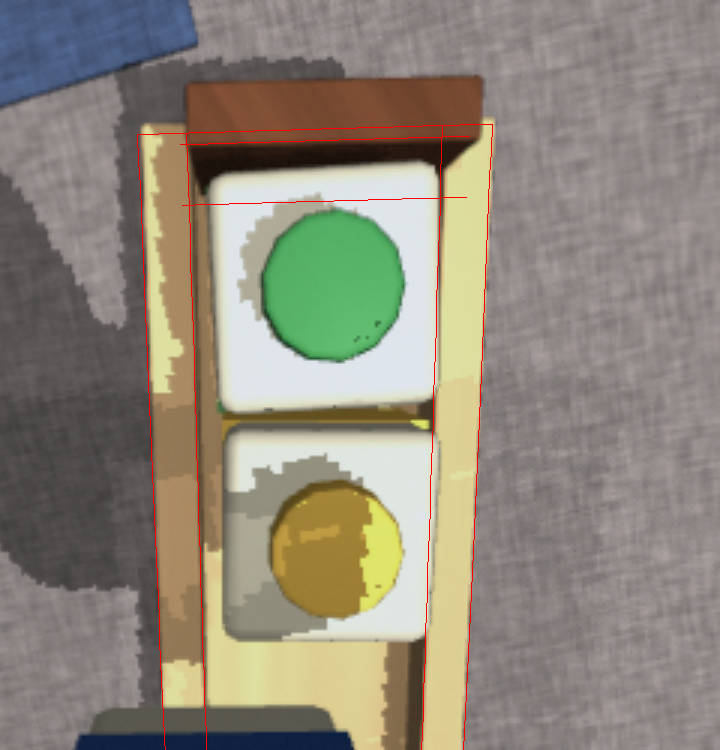

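```bash
python3 go.py 552.3 -104.5 290 -10.3
```

```text
t 22.82 pos [531.1 -90.  377. ] jawhead -11.6 xaxis [-0.013  0.01  -1.   ] w 45.4 F [ 0.1  1.  -1.2] q6 0.03
turn -1.3 -> head -10.3
shift AFTER turn (m) [0.0865 0.0247 0.011 ] dist 91.0
```

Call:
move_arm --pt "0 0.012 0.006 -1.3" --pt "0 0.012 0.005 0" --pt "0.025 0 0 0" --pt "0.03 0 0 0" --pt "0.025 0 0 0" --pt "0 0 0 0" --pt "0 0 0 0"

```text
t: 23.7
tool_pos: [557.5, -104.9, 296.3]
tcp_rot: [-0.541, -0.459, 0.542, -0.451]
contact_force: [0.3, 0.2, -1.5]
gripper_width: 45.3
```

```bash
python3 go.py 552.3 -104.5 290 -10.3;python3 - <<'E'
from h import *
C=snap();save(C["wrist"],"w25.png");save(C["scene"],"s25.png",(180,200,380,360),4)
E
```

```text
t 23.70 pos [ 557.5 -104.9  296.3] jawhead -10.0 xaxis [-0.008  0.008 -1.   ] w 45.3 F [ 0.3  0.2 -1.5] q6 -0.02
turn 0.3 -> head -10.3
shift AFTER turn (m) [ 0.0063 -0.0052  0.0006] dist 8.0
```

View pics/w25.png

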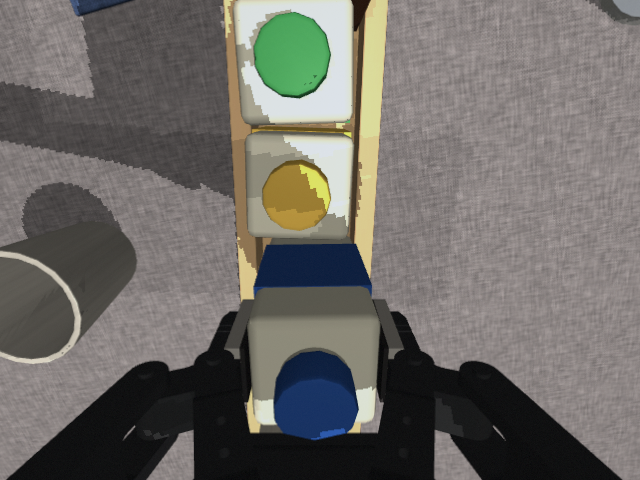

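View pics/s25.png

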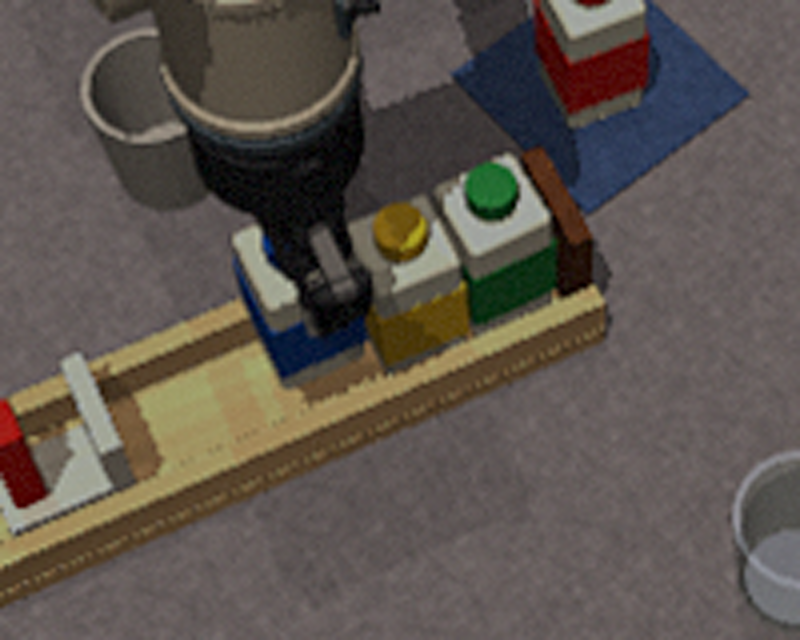

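```bash
python3 - <<'E'
from h import *
c=capture("wrist")
f=lambda p:(Rz(np.radians(10.27))@(p-np.array([544.4,-129.4,0]))).round(1)
print("yellow near edge",f(onz(c,(300,237),110-2)),"L",f(onz(c,(246,237),108)),"R",f(onz(c,(351,238),108)))
print("held far base edge",f(onz(c,(312,244),65)), "L",f(onz(c,(265,245),65)),"R",f(onz(c,(359,244),65)))
print("held top far",f(onz(c,(314,287),296-233+93)),f(onz(c,(252,290),156)),f(onz(c,(380,290),156)))
s=manip.state();print("tcp",f(s["tool_pos"]),f(s["tool_pos"]+R.from_quat(s["tcp_rot"]).as_matrix()[:,0]*230))
E
```

```text
yellow near edge [-1.00e-01  5.87e+01  1.08e+02] L [-24.4  58.6 108. ] R [ 22.9  58.4 108. ]
held far base edge [ 4.8 40.4 65. ] L [-22.2  39.6  65. ] R [31.8 40.6 65. ]
held top far [  6.6  57.3 156. ] [-13.8  56.  156. ] [ 28.2  56.3 156. ]
tcp [  8.1  26.5 296.5] [ 6.2 28.1 66.5]
```

Call:
move_arm --pt "0 -0.006 0.003 0" --pt "0 0 0 0" --pt "0.012 0 0 0" --pt "0.012 0 0 0" --pt "0 0 0 0"

```text
t: 24.52
tool_pos: [549.9, -106.6, 271.7]
tcp_rot: [0.542, 0.458, -0.541, 0.451]
contact_force: [-0.6, -0.3, -1.3]
gripper_width: 45.7
```

```bash
python3 go.py 550.7 -103 250 -10.3;python3 - <<'E'
from h import *
C=snap();save(C["wrist"],"w26.png");save(C["scene"],"s26.png",(180,200,380,360),4)
E
```

```text
t 24.52 pos [ 549.9 -106.6  271.7] jawhead -10.0 xaxis [-0.006  0.008 -1.   ] w 45.7 F [-0.6 -0.3 -1.3] q6 -0.03
turn 0.3 -> head -10.3
shift AFTER turn (m) [ 0.0217  0.0002 -0.0036] dist 22.0
```

View pics/s26.png

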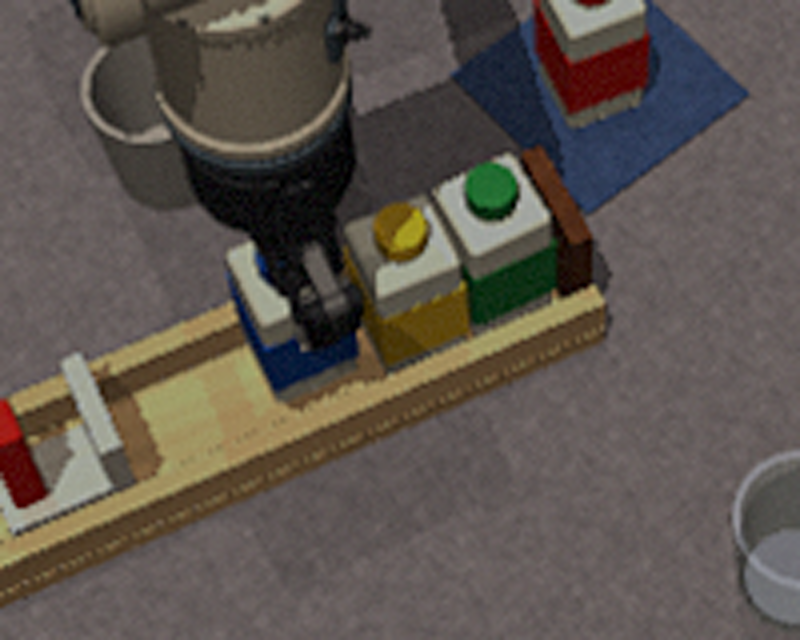

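View pics/w26.png

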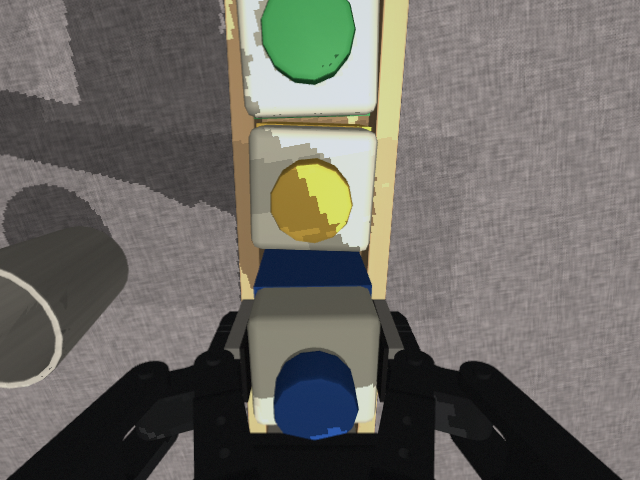

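Call:
move_arm --pt "0.01 0 -0.001 0" --pt "0.008 0 0 0" --pt "0 0 0 0"

```text
t: 25.05
tool_pos: [550.8, -105.5, 254.0]
tcp_rot: [0.542, 0.457, -0.541, 0.452]
contact_force: [-0.5, 0.1, -1.5]
gripper_width: 45.5
```

Call:
move_arm --pt "0.002 0 0 0"

```text
t: 25.18
tool_pos: [550.9, -105.5, 252.0]
tcp_rot: [0.543, 0.457, -0.541, 0.452]
contact_force: [0.5, -0.7, -1.9]
gripper_width: 45.8
```

Call:
move_arm --pt "0.002 0 0 0"

```text
t: 25.3
tool_pos: [551.0, -105.5, 250.0]
tcp_rot: [0.543, 0.457, -0.541, 0.452]
contact_force: [0.2, 0.3, -1.1]
gripper_width: 45.9
```

Call:
move_arm --pt "0.001 0 0 0"

```text
t: 25.42
tool_pos: [551.0, -105.5, 248.9]
tcp_rot: [0.543, 0.457, -0.541, 0.452]
contact_force: [-0.1, -1.1, -0.8]
gripper_width: 45.1
```

Call:
move_arm --pt "0.001 0 0 0"

```text
t: 25.55
tool_pos: [551.1, -105.5, 248.3]
tcp_rot: [0.543, 0.457, -0.541, 0.452]
contact_force: [-4.2, 0.6, 12.5]
gripper_width: 45.7
```

Call:
move_arm --pt "0 0 0 0" --pt "0 0 0 0" --pt "-0.002 0 0 0" --pt "-0.02 0 0 0" --pt "-0.04 0 0 0" --pt "-0.05 0 0 0" --pt "0 0 0 0" --fingers 0.6

```text
t: 26.42
tool_pos: [551.6, -106.4, 364.0]
tcp_rot: [0.543, 0.457, -0.541, 0.452]
contact_force: [-0.7, -0.1, 0.7]
gripper_width: 68.7
```

```bash
python3 go.py 487.5 121 370 -12.5;python3 - <<'E'
from h import *
C=snap();save(C["wrist"],"w27.png");save(C["scene"],"s27.png",(180,200,380,360),4)
E
```

```text
t 26.43 pos [ 551.6 -106.4  364. ] jawhead -10.0 xaxis [-0.002  0.007 -1.   ] w 68.7 F [-0.7 -0.1  0.7] q6 -0.03
turn 2.5 -> head -12.5
shift AFTER turn (m) [-0.0042 -0.1118 -0.2082] dist 236.0
```

View pics/w27.png

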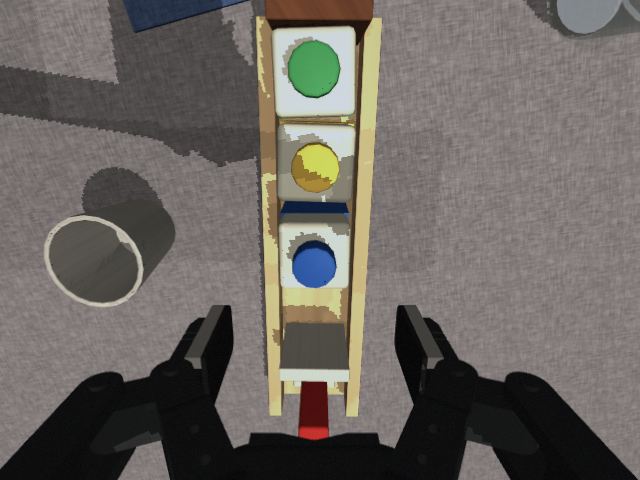

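```bash
python3 - <<'E'
from h import *
c=capture("wrist")
f=lambda p:(Rz(np.radians(10.27))@(p-np.array([544.4,-129.4,0]))).round(1)
for n,u,z in(("green",(315,69),127),("yellow",(316,168),127),("blue",(314,264),127),("stop face top",(314,369),85),("blue near top edge",(314,288),108)): print(n,f(onz(c,u,z)))
E
```

```text
green [ -1.6 130.  127. ]
yellow [ -0.8  81.  127. ]
blue [ -1.6  25.1 127. ]
stop face top [ -1.6 -81.4  85. ]
blue near top edge [ -1.7   0.2 108. ]
```

Call:
move_arm --pt "0 0 0 2.5" --pt "0 -0.012 -0.022 0" --pt "0 -0.02 -0.037 0" --pt "0 -0.022 -0.04 0" --pt "0 -0.022 -0.04 0" --pt "0 -0.015 -0.03 0" --pt "0 -0.008 -0.013 0" --pt "0 0 0 0"

```text
t: 27.62
tool_pos: [488.3, 97.9, 350.3]
tcp_rot: [-0.546, -0.451, 0.558, -0.433]
contact_force: [0.0, -0.6, -0.3]
gripper_width: 68.2
```

```bash
python3 - <<'E'
from up import *
upright("tipped",4,(487.5,121),("wrist","scene"),-12,"r1")
E
python3 go.py 487.5 121 237 -12.5
```

```text
wrist 0.59 [320.1, 208.9] 6319
  wrist [487.5 122.8 -13.4] 0.051
scene 0.74 [327.2, 211.3] 973
  scene [487.5 116.6  -7.5] 0.126
t 27.82 pos [489.   96.6 351. ] jawhead -12.8 xaxis [-0.029  0.009 -1.   ] w 68.5 F [ 0.3  0.3 -0. ] q6 0.40
turn -0.3 -> head -12.5
shift AFTER turn (m) [ 0.1142 -0.0034 -0.0232] dist 117.0
```

View pics/r1_wrist.png

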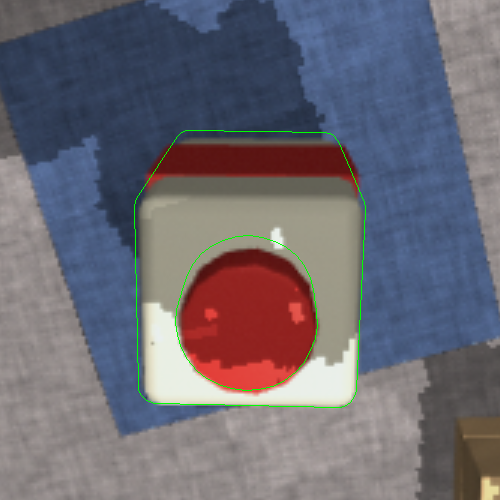

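Call:
move_arm --pt "0 0.001 -0.012 0" --pt "0 0.0 -0.011 0" --pt "0.025 0 0 0" --pt "0.025 0 0 0" --pt "0.015 0 0 0" --pt "0 0 0 0"

```text
t: 28.58
tool_pos: [496.0, 121.3, 285.2]
tcp_rot: [-0.548, -0.449, 0.558, -0.432]
contact_force: [-0.2, 0.3, -0.8]
gripper_width: 68.5
```

```bash
python3 - <<'E'
from h import *
c=capture("wrist");save(c,"w28.png")
s=manip.state();M=R.from_quat(s["tcp_rot"]).as_matrix();print(s["tool_pos"],M[:,0],"axis at z=79:",s["tool_pos"]+M[:,0]*(s["tool_pos"][2]-79), proj(c,s["tool_pos"]+M[:,0]*(s["tool_pos"][2]-116)),proj(c,[487.5,122,116]))
E
```

```text
[496.25066022 121.32592811 285.84726502] [-0.02430455  0.00999383 -0.99965465] axis at z=79: [491.22333123 123.39312554  79.07143543] [[315.68663119 319.9869231 ]] [[305.71031359 323.94277852]]
```

View pics/w28.png

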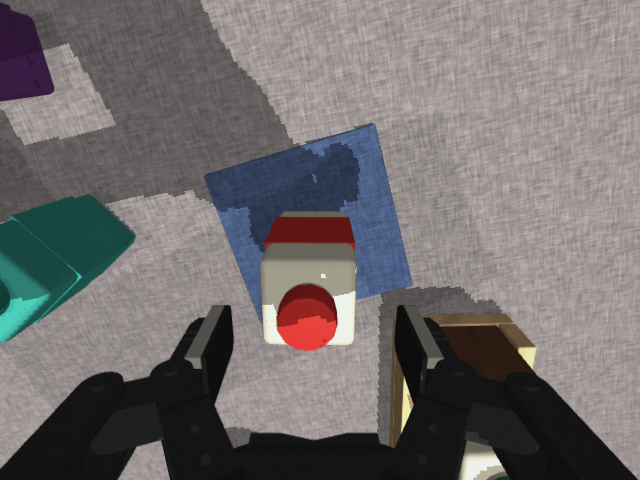

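Call:
move_arm --pt "0.02 -0.003 0 0" --pt "0.02 0 0 0" --pt "0.004 0 0 0" --pt "0 0 0 0"

```text
t: 29.12
tool_pos: [494.6, 123.2, 244.9]
tcp_rot: [-0.551, -0.447, 0.556, -0.433]
contact_force: [0.6, 0.1, 0.1]
gripper_width: 68.5
```

```bash
python3 - <<'E'
from h import *
c=capture("wrist");save(c,"w29.png")
s=manip.state();M=R.from_quat(s["tcp_rot"]).as_matrix();print(s["tool_pos"],M[:,0],"axis at z=79:",s["tool_pos"]+M[:,0]*(s["tool_pos"][2]-79), proj(c,s["tool_pos"]+M[:,0]*(s["tool_pos"][2]-116)),proj(c,[487.5,122,116]))
E
```

```text
[494.66859617 123.12918581 245.05275901] [-0.01754872  0.01162829 -0.99977839] axis at z=79: [491.75458314 125.06009481  79.03679926] [[315.43559339 386.28624938]] [[302.64116073 395.22606433]]
```

View pics/w29.png

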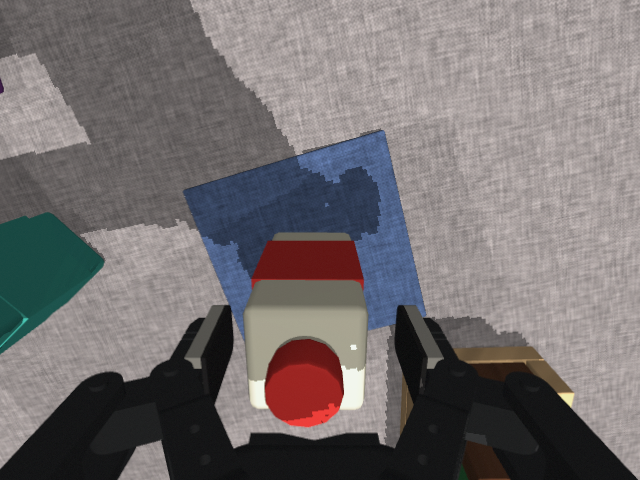

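Call:
move_arm --pt "0.008 -0.0035 -0.001 0" --pt "0 0 0 0"

```text
t: 29.42
tool_pos: [491.6, 125.2, 237.9]
tcp_rot: [-0.552, -0.447, 0.555, -0.433]
contact_force: [0.1, 0.4, 0.0]
gripper_width: 68.2
```

Call:
move_arm --pt "0 0 0 0" --pt "0 0 0 0" --pt "0 0 0 0" --pt "0 0 0 0" --fingers -0.2 --squeeze 40

```text
t: 29.92
tool_pos: [491.9, 125.3, 238.3]
tcp_rot: [-0.552, -0.447, 0.555, -0.434]
contact_force: [0.6, 0.6, -0.2]
gripper_width: 45.4
```

Call:
move_arm --pt "-0.01 0 0 0" --pt "-0.03 0 0 0" --pt "-0.04 0 0 0" --pt "-0.04 0 0 0" --pt "-0.02 0 0 0" --pt "0 0 0 0"

```text
t: 30.68
tool_pos: [493.0, 123.1, 384.3]
tcp_rot: [-0.551, -0.447, 0.555, -0.433]
contact_force: [0.8, 0.5, -2.6]
gripper_width: 45.0
```

```bash
python3 - <<'E'
from h import *
print(Rz(np.radians(-10.27))@[-1,-28,0]+[544.4,-129.4,0])
save(capture("wrist"),"w30.png")
E
python3 go.py 539 -157 380 -10.3
```

```text
[ 538.42398465 -156.77311163    0.        ]
t 30.73 pos [492.7 123.1 383.3] jawhead -13.0 xaxis [-0.018  0.011 -1.   ] w 45.5 F [ 0.   0.4 -2.1] q6 0.45
turn -2.7 -> head -10.3
shift AFTER turn (m) [-0.0007  0.0957  0.2673] dist 284.0
```

View pics/w30.png

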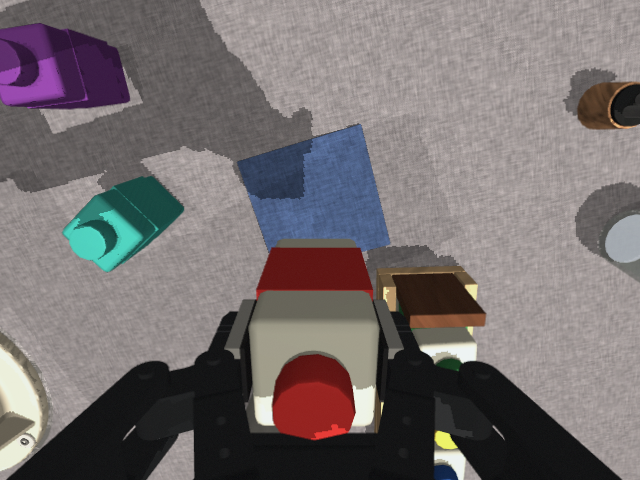

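Call:
move_arm --pt "0 0 0 -2.7" --pt "0 0.006 0.015 0" --pt "0 0.01 0.027 0" --pt "0 0.01 0.03 0" --pt "0 0.01 0.03 0" --pt "0 0.01 0.03 0" --pt "0 0.01 0.03 0" --pt "0 0.01 0.03 0" --pt "0 0.01 0.03 0" --pt "0 0.008 0.022 0" --pt "0 0.006 0.015 0" --pt "0 0 0 0" --pt "0 0 0 0"

```text
t: 32.35
tool_pos: [530.1, -164.3, 365.7]
tcp_rot: [-0.536, -0.463, 0.553, -0.438]
contact_force: [-0.4, 0.5, -2.6]
gripper_width: 45.4
```

```bash
python3 - <<'E'
from h import *
save(capture("wrist"),"w31.png")
f=lambda p:(Rz(np.radians(10.27))@(p-np.array([544.4,-129.4,0]))).round(1)
s=manip.state();M=R.from_quat(s["tcp_rot"]).as_matrix();print(f(s["tool_pos"]),f(s["tool_pos"]+M[:,0]*200))
E
python3 go.py 539 -157 310 -10.3
```

```text
[ -7.8 -36.7 365.8] [-16.2 -36.  166. ]
t 32.40 pos [ 530.2 -164.1  365.8] jawhead -10.8 xaxis [-0.041  0.011 -0.999] w 45.7 F [ 0.7  0.5 -3. ] q6 -0.11
turn -0.5 -> head -10.3
shift AFTER turn (m) [ 0.0555  0.0097 -0.0084] dist 57.0
```

View pics/w31.png

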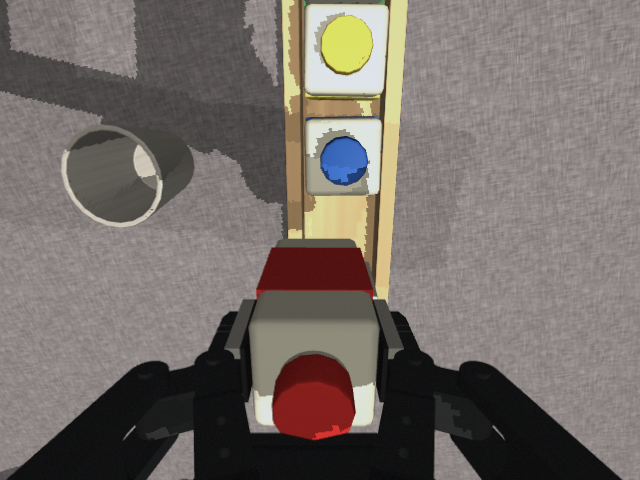

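Call:
move_arm --pt "0 0.008 -0.004 0" --pt "0 0.007 -0.004 0" --pt "0.02 0 0 0" --pt "0.025 0 0 0" --pt "0.015 0 0 0" --pt "0 0 0 0"

```text
t: 33.15
tool_pos: [547.7, -154.9, 304.8]
tcp_rot: [-0.536, -0.463, 0.552, -0.44]
contact_force: [-0.1, -0.0, -1.8]
gripper_width: 45.3
```

```bash
python3 - <<'E'
from h import *
C=snap(("wrist","scene"));save(C["wrist"],"w32.png");save(C["scene"],"s32.png",(150,200,350,360),4)
f=lambda p:(Rz(np.radians(10.27))@(p-np.array([544.4,-129.4,0]))).round(1)
s=manip.state();M=R.from_quat(s["tcp_rot"]).as_matrix();print(s["t"],f(s["tool_pos"]),f(s["tool_pos"]+M[:,0]*155),M[:,0])
E
```

```text
33.25 [  8.3 -24.7 306.1] [  2.7 -24.2 151.2] [-0.03513335  0.00996723 -0.99933293]
```

View pics/w32.png

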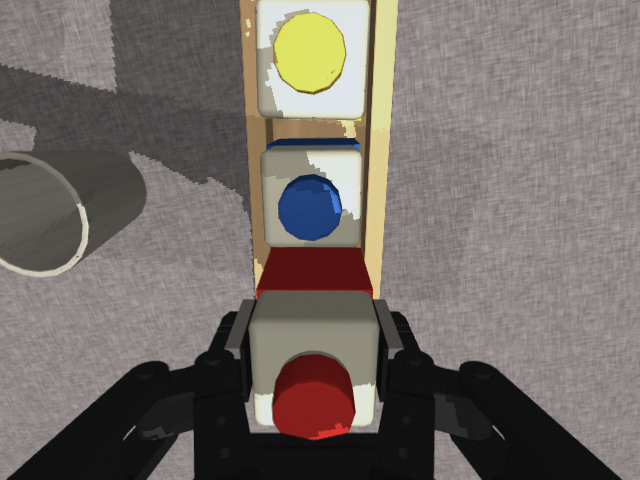

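View pics/s32.png

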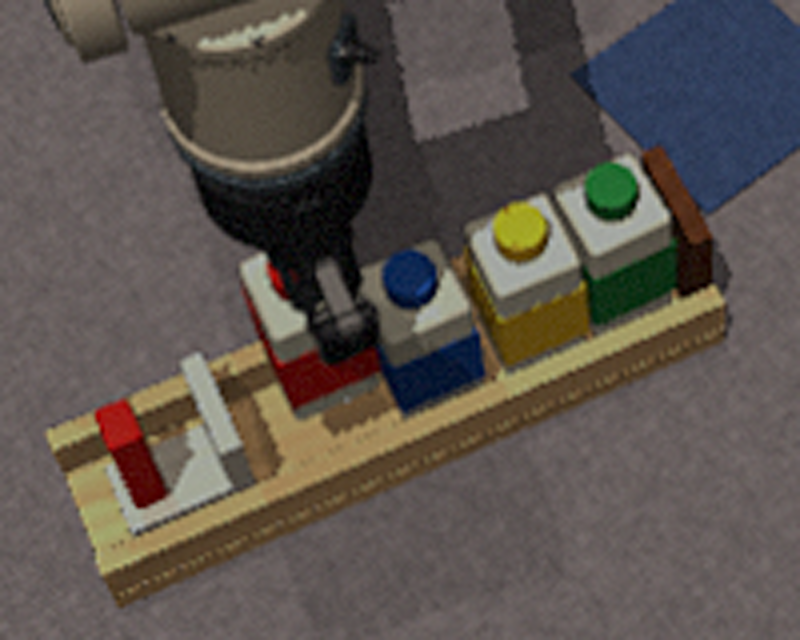

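Call:
move_arm --pt "0 -0.002 0.004 0" --pt "0 0 0 0" --pt "0.012 0 0 0" --pt "0.012 0 0 0" --pt "0.008 0 0 0" --pt "0 0 0 0"

```text
t: 34.0
tool_pos: [544.5, -159.0, 273.4]
tcp_rot: [-0.537, -0.461, 0.551, -0.442]
contact_force: [0.6, -1.1, -1.8]
gripper_width: 45.3
```

```bash
python3 - <<'E'
from h import *
C=snap(("wrist","scene"));save(C["wrist"],"w33.png");save(C["scene"],"s33.png",(150,200,350,360),4)
f=lambda p:(Rz(np.radians(10.27))@(p-np.array([544.4,-129.4,0]))).round(1)
s=manip.state();M=R.from_quat(s["tcp_rot"]).as_matrix();print(s["t"],f(s["tool_pos"]),f(s["tool_pos"]+M[:,0]*155),M[:,0],s["contact_force"])
E
```

```text
34.1 [  5.7 -29.2 274.2] [  0.6 -28.7 119.3] [-0.03173634  0.00893324 -0.99945635] [-0.25287578  0.1598959  -1.90585511]
```

View pics/s33.png

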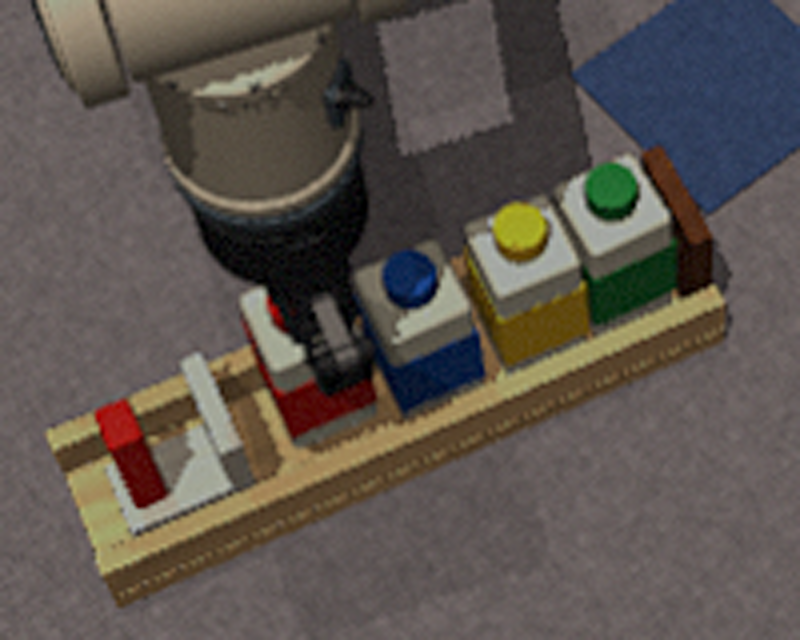

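View pics/w33.png

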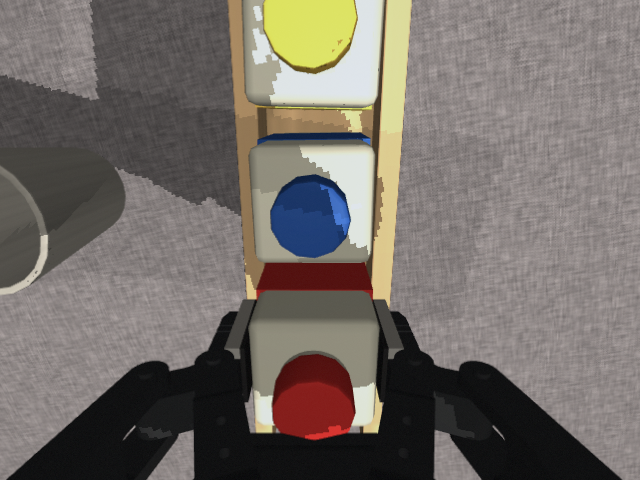

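Call:
move_arm --pt "0.009 0 0 0" --pt "0.008 0 0 0" --pt "0 0 0 0"

```text
t: 34.48
tool_pos: [544.5, -159.0, 256.5]
tcp_rot: [-0.538, -0.461, 0.55, -0.442]
contact_force: [1.2, -0.2, -2.0]
gripper_width: 45.5
```

Call:
move_arm --pt "0.002 0 0 0"

```text
t: 34.6
tool_pos: [544.6, -159.0, 254.5]
tcp_rot: [-0.538, -0.461, 0.55, -0.442]
contact_force: [0.6, -0.4, -2.4]
gripper_width: 45.6
```

Call:
move_arm --pt "0.0015 0 0 0"

```text
t: 34.72
tool_pos: [544.5, -159.0, 252.9]
tcp_rot: [-0.538, -0.461, 0.55, -0.442]
contact_force: [-0.2, -0.5, -1.8]
gripper_width: 45.5
```

Call:
move_arm --pt "0.0015 0 0 0"

```text
t: 34.85
tool_pos: [544.6, -159.0, 251.5]
tcp_rot: [-0.538, -0.461, 0.55, -0.442]
contact_force: [-0.1, 0.3, -1.6]
gripper_width: 45.6
```

Call:
move_arm --pt "0.001 0 0 0"

```text
t: 34.98
tool_pos: [544.6, -159.0, 250.5]
tcp_rot: [-0.538, -0.461, 0.55, -0.442]
contact_force: [-1.0, 0.7, -1.8]
gripper_width: 45.6
```

Call:
move_arm --pt "0.001 0 0 0"

```text
t: 35.1
tool_pos: [544.6, -159.0, 249.5]
tcp_rot: [-0.538, -0.461, 0.55, -0.443]
contact_force: [-1.6, 0.1, 8.3]
gripper_width: 45.7
```

Call:
move_arm --pt "0 0 0 0" --pt "0 0 0 0" --pt "-0.002 0 0 0" --pt "-0.02 0 0 0" --pt "-0.04 0 0 0" --pt "-0.04 0 0 0" --pt "0 0 0 0" --fingers 0.6

```text
t: 35.98
tool_pos: [548.0, -160.0, 355.3]
tcp_rot: [-0.538, -0.46, 0.55, -0.443]
contact_force: [-0.4, -0.4, 0.2]
gripper_width: 68.5
```

```bash
python3 - <<'E'
from h import *
C=snap();save(C["wrist"],"w34.png");save(C["scene"],"s34.png",(150,200,350,360),4)
E
python3 go.py 520.5 -259.7 300 -10.3
```

```text
t 36.12 pos [ 546.6 -159.5  351.3] jawhead -10.6 xaxis [-0.036  0.01  -0.999] w 68.5 F [-0.  -0.4 -0.1] q6 -0.10
turn -0.3 -> head -10.3
shift AFTER turn (m) [ 0.0512 -0.0058  0.1034] dist 116.0
```

View pics/w34.png

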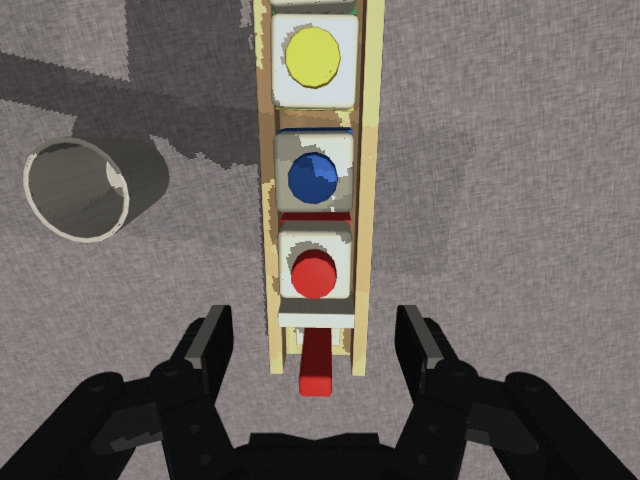

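View pics/s34.png

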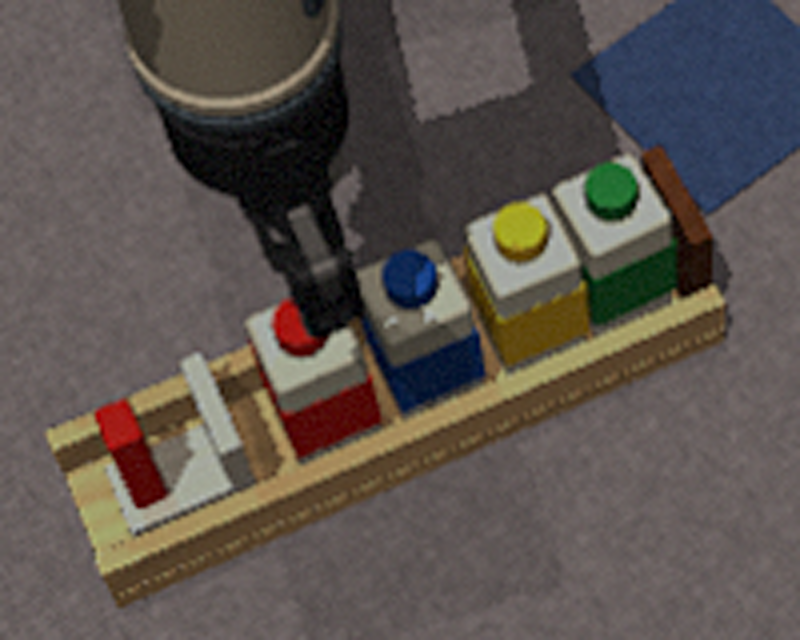

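```bash
python3 - <<'E'
from h import *
c=capture("wrist")
f=lambda p:(Rz(np.radians(10.27))@(p-np.array([544.4,-129.4,0]))).round(1)
p=onz(c,(315,388),104);print(p,f(p)); p=onz(c,(316,318),85);print("plate",f(p),"red cap",f(onz(c,(314,274),127)))
s=manip.state();M=R.from_quat(s["tcp_rot"]).as_matrix();print(f(M[:,0]*155+s["tool_pos"]))
E
```

```text
[ 519.23297286 -258.07442834  104.        ] [  -1.8 -131.1  104. ]
plate [ -1.5 -85.3  85. ] red cap [ -1.1 -31.8 127. ]
[  1.5 -28.7 196. ]
```

Call:
move_arm --pt "0 -0.001 0.015 0.3" --pt "0 -0.001 0.022 0" --pt "0 -0.001 0.025 0" --pt "0 0 0.022 0" --pt "0 0 0.014 0" --pt "0.02 0 0 0" --pt "0.02 0 0 0" --pt "0 0 0 0"

```text
t: 37.17
tool_pos: [519.2, -261.8, 303.2]
tcp_rot: [-0.536, -0.464, 0.555, -0.435]
contact_force: [-0.5, 0.1, 0.6]
gripper_width: 68.4
```

```bash
python3 - <<'E'
from h import *
c=capture("wrist");save(c,"w35.png")
f=lambda p:(Rz(np.radians(10.27))@(p-np.array([544.4,-129.4,0]))).round(1)
s=manip.state();M=R.from_quat(s["tcp_rot"]).as_matrix();print(f(M[:,0]*155+s["tool_pos"]),M[:,0].round(3)); g=s["tool_pos"]+M[:,0]*(s["tool_pos"][2]-104);print(proj(c,g))
E
python3 go.py 520.5 -259.7 240 -10.3
```

```text
[  -8.  -134.1  149.3] [-0.045  0.013 -0.999]
[[315.83016502 288.93272186]]
t 37.23 pos [ 519.6 -262.   304.1] jawhead -11.0 xaxis [-0.045  0.013 -0.999] w 68.7 F [ 0.4  0.2 -0.5] q6 -0.27
turn -0.7 -> head -10.3
shift AFTER turn (m) [ 0.0641  0.0035 -0.0021] dist 64.0
```

View pics/w35.png

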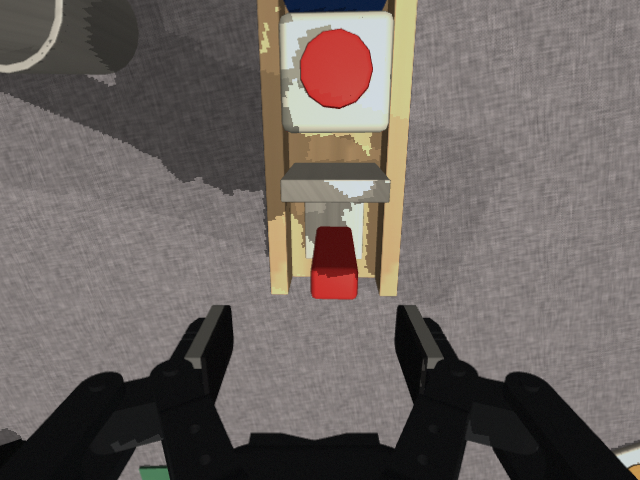

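Call:
move_arm --pt "0 0.0085 -0.002 -0.7" --pt "0.02 0 0 0" --pt "0.02 0 0 0" --pt "0.015 0 0 0" --pt "0 0 0 0"

```text
t: 37.85
tool_pos: [530.1, -261.6, 251.3]
tcp_rot: [-0.534, -0.465, 0.55, -0.442]
contact_force: [0.1, 0.0, -0.2]
gripper_width: 68.2
```

```bash
python3 - <<'E'
from h import *
c=capture("wrist");save(c,"w36.png")
f=lambda p:(Rz(np.radians(10.27))@(p-np.array([544.4,-129.4,0]))).round(1)
s=manip.state();M=R.from_quat(s["tcp_rot"]).as_matrix();print(f(M[:,0]*155+s["tool_pos"]),M[:,0].round(3),s["tool_pos"],s["contact_force"]); g=s["tool_pos"]+M[:,0]*(s["tool_pos"][2]-104);print(proj(c,g))
E
```

```text
[   3.9 -132.4   97.1] [-0.037  0.009 -0.999] [ 530.39538263 -261.82031399  252.01793281] [-0.39218058 -0.89423736  0.9697341 ]
[[316.16643077 352.04465766]]
```

View pics/w36.png

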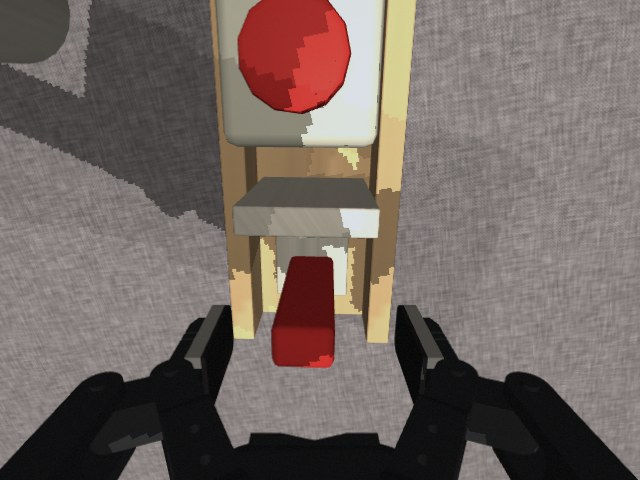

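Call:
move_arm --pt "0.006 -0.004 -0.002 0" --pt "0.005 0 0 0" --pt "0 0 0 0"

```text
t: 38.28
tool_pos: [526.8, -259.1, 242.1]
tcp_rot: [-0.534, -0.464, 0.55, -0.444]
contact_force: [-0.3, -0.8, -0.5]
gripper_width: 68.4
```

Call:
move_arm --pt "0 0 0 0" --pt "0 0 0 0" --pt "0 0 0 0" --pt "0 0 0 0" --pt "0 0 0 0" --pt "0 0 0 0" --fingers -0.7 --squeeze 40

```text
t: 39.02
tool_pos: [526.0, -259.0, 242.8]
tcp_rot: [-0.535, -0.464, 0.55, -0.443]
contact_force: [-2.5, 1.0, 0.8]
gripper_width: 23.7
```

```bash
python3 - <<'E'
from h import *
c=capture("wrist");save(c,"w37.png")
f=lambda p:(Rz(np.radians(10.27))@(p-np.array([544.4,-129.4,0]))).round(1)
s=manip.state();M=R.from_quat(s["tcp_rot"]).as_matrix();print(f(M[:,0]*155+s["tool_pos"]),M[:,0].round(3),s["tool_pos"],s["contact_force"],s["gripper_width"],(M.T@[.178,.984,0]).round(3))
E
```

```text
[  -0.7 -130.5   87.9] [-0.036  0.009 -0.999] [ 525.99997802 -259.03365373  242.76206116] [-2.86502637  0.25930888  0.07100166] 23.853257534924143 [ 0.002  0.001 -1.   ]
```

View pics/w37.png

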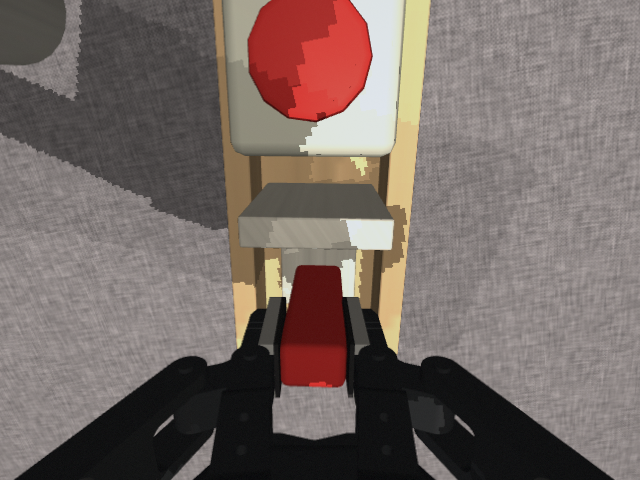

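Call:
move_arm --pt "0 0 -0.002 0" --pt "0 0 -0.004 0" --pt "0 0 -0.004 0" --pt "0 0 -0.004 0" --pt "0 0 -0.004 0" --pt "0 0 -0.003 0" --pt "0 0 0 0"

```text
t: 39.95
tool_pos: [530.1, -237.1, 242.8]
tcp_rot: [-0.534, -0.464, 0.55, -0.443]
contact_force: [-2.6, -1.3, -0.8]
gripper_width: 24.1
```

```bash
cat > st.py <<'E'
from h import *
f=lambda p:(Rz(np.radians(10.27))@(p-np.array([544.4,-129.4,0]))).round(1)
s=manip.state();M=R.from_quat(s["tcp_rot"]).as_matrix();print(round(s["t"],2),"grasp rack",f(M[:,0]*155+s["tool_pos"]),"Ftool",(M.T@s["contact_force"]).round(1),"w",round(s["gripper_width"],1),M[:,0].round(3),"head",np.degrees(np.arctan2(M[1,1],M[0,1])).round(1))
E
python3 st.py
```

```text
39.95 grasp rack [  -0.6 -108.3   87.9] Ftool [ 0.9 -2.3  1.7] w 24.1 [-0.036  0.008 -0.999] head -10.2
```

Call:
move_arm --pt "0 0 -0.002 0" --pt "0 0 -0.0025 0" --pt "0 0 -0.0025 0" --pt "0 0 -0.0025 0" --pt "0 0 -0.0025 0" --pt "0 0 -0.002 0"

```text
t: 40.7
tool_pos: [532.6, -223.0, 242.8]
tcp_rot: [-0.534, -0.464, 0.55, -0.444]
contact_force: [-3.6, -3.8, -1.3]
gripper_width: 23.9
```

```bash
python3 st.py; python3 - <<'E'
from h import *
save(capture("wrist"),"w38.png")
E
```

```text
40.7 grasp rack [ -0.5 -94.1  87.9] Ftool [ 1.4 -2.8  4.3] w 23.9 [-0.036  0.007 -0.999] head -10.2
```

View pics/w38.png

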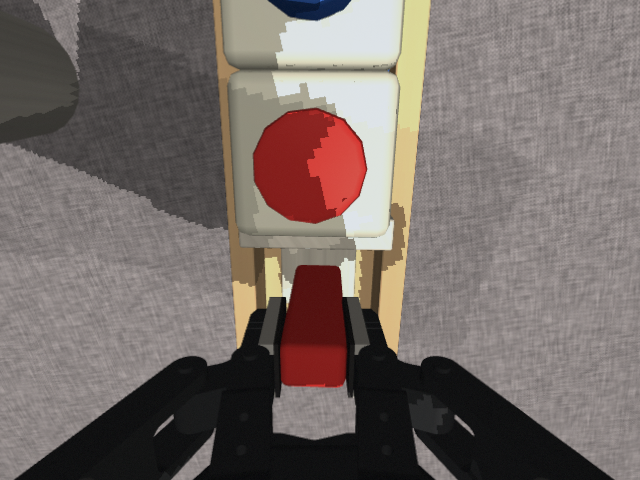

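Call:
move_arm --pt "0 0 -0.0025 0" --pt "0 0 -0.0025 0" --pt "0 0 -0.0025 0" --pt "0 0 -0.0025 0"

```text
t: 41.25
tool_pos: [534.6, -212.6, 242.8]
tcp_rot: [-0.534, -0.464, 0.55, -0.444]
contact_force: [-2.6, -3.6, -1.0]
gripper_width: 24.2
```

```bash
python3 st.py
```

```text
41.25 grasp rack [ -0.5 -83.5  87.9] Ftool [ 1.1 -1.9  4. ] w 24.2 [-0.036  0.007 -0.999] head -10.2
```

Call:
move_arm --pt "0 0 -0.002 0" --pt "0 0 -0.002 0" --pt "0 0 -0.002 0"

```text
t: 41.62
tool_pos: [535.7, -206.6, 242.8]
tcp_rot: [-0.534, -0.463, 0.55, -0.444]
contact_force: [-3.1, -4.9, -3.1]
gripper_width: 24.1
```

```bash
python3 st.py
```

```text
41.62 grasp rack [ -0.4 -77.6  87.9] Ftool [ 3.2 -2.1  5.4] w 24.1 [-0.036  0.006 -0.999] head -10.1
```

Call:
move_arm --pt "0 0 -0.002 0"

```text
t: 41.75
tool_pos: [536.0, -204.7, 242.8]
tcp_rot: [-0.534, -0.463, 0.551, -0.444]
contact_force: [-3.1, -5.6, -2.2]
gripper_width: 24.1
```

```bash
python3 st.py; python3 - <<'E'
from h import *
save(capture("scene"),"s40.png",(150,200,350,360),4)
E
```

```text
41.75 grasp rack [ -0.4 -75.8  87.9] Ftool [ 2.3 -2.   6. ] w 24.1 [-0.036  0.005 -0.999] head -10.1
```

View pics/s40.png

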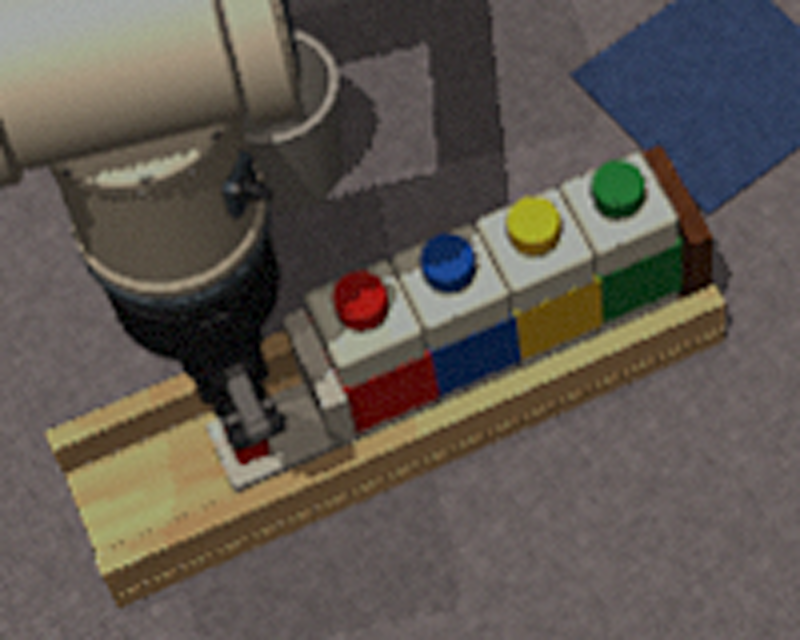

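Call:
move_arm --pt "0 0 -0.0015 0"

```text
t: 41.92
tool_pos: [536.3, -203.1, 242.8]
tcp_rot: [-0.533, -0.463, 0.551, -0.445]
contact_force: [-3.2, -5.4, -2.5]
gripper_width: 23.9
```

Call:
move_arm --pt "0 0 -0.001 0"

```text
t: 42.05
tool_pos: [536.5, -202.4, 242.8]
tcp_rot: [-0.533, -0.463, 0.551, -0.445]
contact_force: [-4.2, -9.6, -2.1]
gripper_width: 24.2
```

Call:
move_arm --pt "0 0 -0.001 0"

```text
t: 42.18
tool_pos: [536.5, -202.1, 242.8]
tcp_rot: [-0.532, -0.463, 0.551, -0.446]
contact_force: [-4.5, -12.6, -3.2]
gripper_width: 23.9
```

```bash
python3 st.py; python3 - <<'E'
from h import *
save(capture("scene"),"s41.png",(200,220,350,340),5)
save(capture("wrist"),"w41.png")
E
```

```text
42.17 grasp rack [ -0.4 -73.6  87.9] Ftool [ 3.3 -2.2 13.2] w 23.9 [-0.036  0.002 -0.999] head -10.0
```

View pics/s41.png

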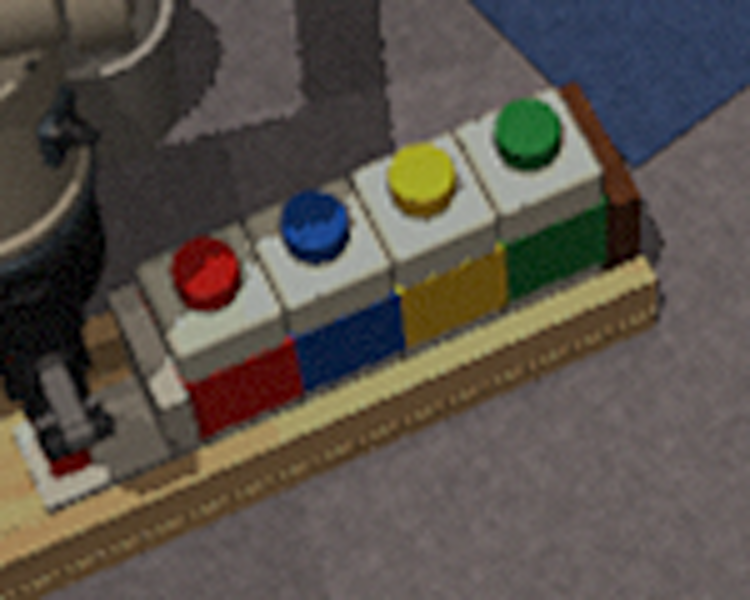

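Call:
move_arm --pt "0 0 0 0" --pt "0 0 0 0" --pt "0 0 0 0" --fingers 0.3

```text
t: 42.65
tool_pos: [536.7, -201.2, 242.9]
tcp_rot: [-0.533, -0.464, 0.551, -0.445]
contact_force: [-0.2, -0.3, -0.9]
gripper_width: 55.7
```

Call:
move_arm --pt "-0.005 0 0 0" --pt "-0.02 0 0 0" --pt "-0.04 0 0 0" --pt "-0.05 0 0 0" --pt "-0.03 0 0 0" --pt "0 0 0 0" --pt "0 0 0 0"

```text
t: 43.52
tool_pos: [542.0, -200.7, 393.2]
tcp_rot: [-0.533, -0.464, 0.55, -0.444]
contact_force: [-0.7, -0.9, 0.6]
gripper_width: 55.2
```

```bash
python3 st.py; python3 - <<'E'
from h import *
C=snap();save(C["scene"],"s42.png");save(C["wrist"],"w42.png");save(C["scene"],"s42c.png",(180,210,350,340),4)
E
```

```text
43.52 grasp rack [  4.5 -70.8 238.3] Ftool [-0.6 -0.5  1. ] w 55.2 [-0.037  0.005 -0.999] head -10.0
```

View pics/w42.png

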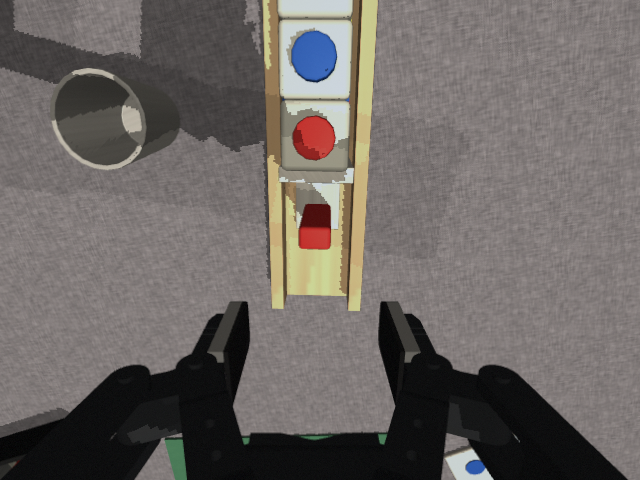

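View pics/s42.png

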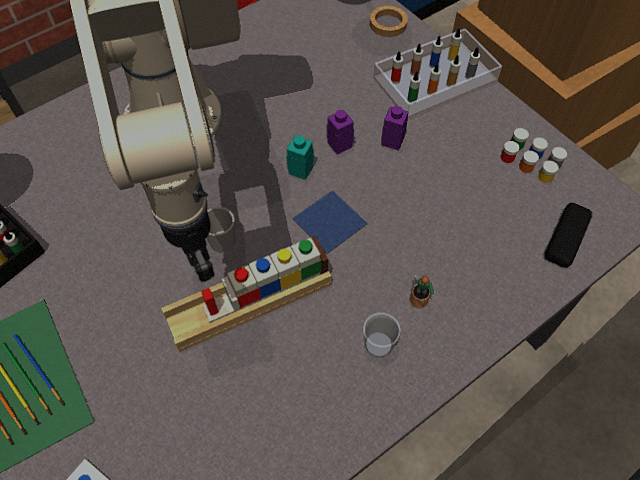

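View pics/s42c.png

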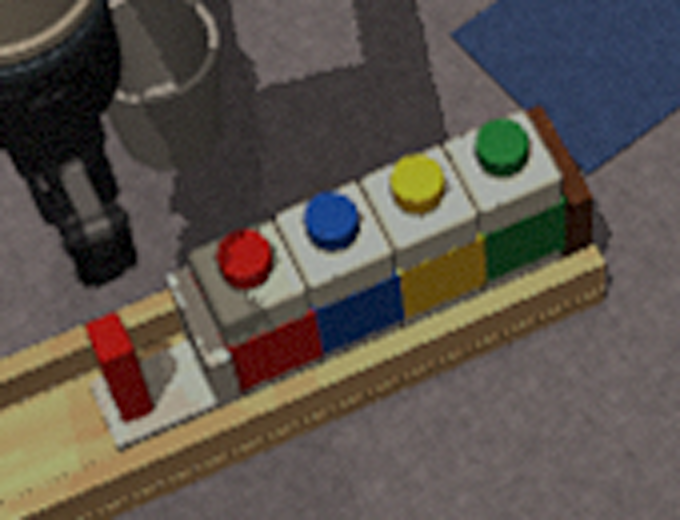

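The four bottles stand pressed in a row against the cheek, and the stop is touching the red one. Cup (219,228), jar (380,334) and figure (421,291) are where they were in the first picture. The gripper is clear, so I'm handing in.

```bash
python3 -c "
from plant import order
print(order.close_job())"
```

```text
the job is handed in; nothing more can be done
None
```

The job is done and handed in at about 44 s of the 72 s allowed. All four bottles stand in the rack, pressed side by side against the fixed end, and the gripper touches nothing.

- **Tipped bottle:** I held it by the cap and pivoted it upright, using the outside of the rack's cheek as a stop. I stood it on the pad and let go. It stayed there upright, about 3 mm from the pad's centre, while I racked the loose bottle.
- **Rack:** I placed the loose bottle first, then the tipped one, in line with the two already there.
- **End stop:** I slid it by its knob until the push force rose to about 13 N, then released it. It had moved about 57 mm by then.

**Last checks:** The final pictures show no gap in the row and the stop against the red bottle. The cup, jar and figure are at the same pixels as in the first picture.

**What was off or disagreed:**
- A fit of the bottle's angle while the gripper partly hid it was poor, so I judged that step from the picture.
- The cheek's inner face measured about 11 mm further along than my rack fit, with the text's sizes, put it, so I placed the bottles relative to each other and to the stop.
- Setting the tipped bottle on the pad gave a brief 30 N push.
- The tool drifted up to about 2.7° out of plumb during the moves.

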